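# Clamp the re-glued tea canister

### The arm

A 6-joint arm with a two-finger parallel gripper is mounted at the origin on the work surface. World frame = base frame: x ahead of the robot, y to its left, z up, the work surface at z = 0. Lengths are in m, angles in rad, forces in N, time in s.
With the tool pointing down it reaches from about 0.25 to 0.775 m from the base axis. Payload 4 kg.
Tool frame: the origin (TCP) lies at the very end of the fingers, on their centre line; the grasp point (between the pads) lies 19 mm behind it; z points along the fingers, y is the direction in which the jaws open and shut (so a half turn about z gives the same grasp; the last joint's range is limited). The gripper opens to 85 mm and grips with 20 to 120 N. Pads are 22 mm wide; open, the fingers measure 114 mm over their backs; the gripper's body (76 mm by 85 mm) begins 54 mm behind the grasp point. The pads swing forward as they close: fully open they stand 13 mm farther back than shut.
Start: joints at [-1.399, 0.087, 1.371, -0, 1.684, -0.103], TCP at [0.149, -0.529, 0.231] pointing down, gripper open.
Joint ranges: [-3.1, 3.1], [-0.76, 2.03], [0.27, 2.55], [-1.08, 4.22], [0.17, 2.65], [-2.57, 2.57]. Speed limits (rad/s): [2.79, 2.79, 3.14, 3.14, 3.14, 3.14].

### API

Orientations are given as a unit quaternion [x, y, z, w].
In Python, from rig import ctrl gives the robot as it stands.
- The arm moves only by the shell command python3 -m crank 'ROWS' [OPENING] [FORCE]. ROWS is JSON, a list of rows, each a list of 6 numbers: the shift along the tool's x, y, z as a fraction of full scale, then the turn, a rotation vector about the tool's x, y, z as a fraction of full scale. A call has 1 to 10 rows; each row shifts and turns the pose as measured when the row begins, along the tool's axes as they then stand; what a row does not reach is not made up. Full scale, the value 1, is 30 mm for a shift and 6 degrees for a turn. A row lasts 1/10 s, in which the tool goes at most 50 mm and 8.59 degrees, less where a joint would pass 70% of its speed; a pose out of reach is approached as far as the arm can. A call with a number of a shift or a turn outside -1 to 1 is refused whole. A call with a gripper value outside its range is refused whole. OPENING is the closure, from 0 (fully open) to 1 (shut), set as the call begins (- or left out, the last holds). The fingers move at their own pace and stop on an object; FORCE is the grip in N (left out, the last holds). Time passes only in rows, so rows that do not move let the fingers close. It gives the time, the measured TCP pose, the force and the opening at its end, in the units of the state.
- ctrl.state(): the state, without advancing time (a new reading comes with each control period).
- ctrl.read_camera(name): name is "side" or "top" or "wrist"; returns a dict with "frame" (384x512x3 uint8, red, green, blue), "range_z" (384x512 float32, m along the optical axis (not along the pixel's ray), 0 where there is no reading), "fov_y" (degrees; the focal length in pixels is half the picture's height over the tangent of half this angle, whatever the lens; pixels are square), "cx", "cy" (the principal point, pixels), "T" (4x4, takes a point from camera to world coordinates). Camera axes: x right, y down, z forward; pixel columns grow to the right and rows downward; lengths in m; the calibration is good to about 2 mm. A picture is of the moment at which its call begins.
- ctrl.sign_off(): hands the job in, once; it reports no verdict.
The state is a dict: "time": time; "joint_positions": joint angles; "qd": joint speeds; "effort": joint torques, N m; "tool_pos": TCP position; "ee_rot": TCP orientation; "wrist_force": force on the tool from outside, world axes, zero at the start; "torque": the same for the moment, N m; "width": finger opening in m.
Only numpy, scipy, OpenCV 4.12 (cv2) and the standard library are available. Lean on these libraries where they do the work, as an engineer would, in place of code of your own. Each camera call takes 0.05 s, during which the arm holds its last target.

### The job

The base of the wooden tea canister has just been re-glued: lay the canister on its side in the V-shaped cradle of the bar clamp, without dropping it, and let go of it. Then pump the clamp's trigger with the gripper (never push the jaw itself) until the pad presses the canister against the steel anvil with the pad's springs pushed in about half way, never all the way in. Leave everything else where it stands, and finish still squeezing the trigger: keep holding it, do not let go.

Things in the scene. Friction and masses are not known exactly. Their poses are not given: they have to be found in the camera images.
- canister: Plain light-wood round canister, diameter 44 mm, 95 mm long, about 0.12 kg, standing upright at the start (left part of the shelf, sharing that part with a rubber-lidded clear jar; the two may be either way round). Origin: centre of its base; z runs along its length to its top. Either end may face the pad.
- canister_mid (a point): Middle of the canister, on its axis, 47.5 mm from either end; axes as the canister.
- clamp: Fixed one-hand bar clamp on a plywood board (44 mm wide, 12 thick). Origin: on the shelf under the cradle; x = clamping direction (level, trigger to anvil), z up. Along x, in mm: trigger -205 to -197 at rest, wooden grip post -167 to -155, jaw plate -116 to -106 and pad face -88 (jaw at 0), V cradle -36 to 50, anvil face 55. Tops: anvil 71, jaw 83, grip and trigger 140 mm above the shelf.
- cradle (a point): Where the axis of the lying canister runs, above the origin of the clamp, 55 mm above the shelf; axes as the clamp. The cradle is a 90-degree V; its sides reach 18 mm either side of the middle and end 13 mm below this axis, so fingers holding the canister by its sides pass outside it.
- anvil_face (a point): Centre of the anvil's face, which the far end of the canister is pressed against; it looks along the clamp's -x.
- pad_face (a point): Centre of the front face of the rubber pad (34 x 34 mm, 6 mm thick) on the moving jaw; it moves along the clamp's +x with the jaw.
- jaw (a joint): How far the jaw has advanced along the clamp's +x, 0 (fully back; plate 10 x 36 x 52 mm) to 0.075 m; starts at 0 to 0.015. It stays where the trigger has driven it (6 N friction) and cannot be drawn back with the trigger.
- pad (a joint): How far the pad is pushed in on its springs towards the jaw plate: 0 free (12 mm gap behind the pad) to 0.012 m bottomed. Stiffness 1 N per mm. Merely sliding the canister along the cradle pushes it in 1 to 3 mm.
- trigger (a joint): Squeeze of the trigger towards the grip: 0 at rest to 0.018 m at its stop. A spring (1.5 to 4.2 N) returns it; slow squeezing takes about 9 N while the jaw advances, up to 22 N with the pad bottomed. A ratchet with 5.5 mm teeth drives the jaw forward 1:1 (after up to 5.5 mm of idle travel) and lets the trigger return alone: about 16 mm of jaw a full stroke.
- trigger_top (a point): Centre of the top edge of the upright steel trigger blade (8 mm thick, 28 wide, from 68 mm up), 140 mm above the shelf; moves with it. The trigger's back face is 4 mm towards the clamp's -x from here.
- grip_top (a point): Centre of the top of the fixed, unyielding grip post (12 mm thick, 30 wide), 40 mm along the clamp's +x from the trigger at rest. Over the outer faces of grip and trigger: 50 mm at rest, 32 squeezed. Fingers centred 10 mm from here towards the trigger (middle of the squeezed pair) and opened to 70 mm or more let the trigger return fully without the hand moving.
- jar: Clear jar, diameter 60 mm, 85 mm tall, dark rubber lid; a bystander, leave it alone. Origin: centre of its underside.
- bowl: Green bowl, 110 mm across, 48 mm tall; a bystander, leave it alone. Origin: centre of its underside.
- dish: Shallow glass dish, 80 mm across, 26 mm tall; a bystander, leave it alone. Origin: centre of its underside.
- tongs: Steel tongs lying flat, 210 mm long, 42 mm wide, 10 mm high; a bystander, leave it alone. Origin: centre of its underside.
- tea_glass: Tea glass, 60 mm across, 75 mm tall; a bystander, leave it alone. Origin: centre of its underside.
- spoon: Steel spoon lying flat, 130 mm long; a bystander, leave it alone. Origin: centre of its underside.
- tin: Plain metal tin, diameter 66 mm, 75 mm tall; a bystander, leave it alone. Origin: centre of its underside.

How it is judged:
By the outcome, as a careful person would: the job done as asked, in the order asked, and still so for the second after the job is handed in, while the arm keeps its last pose, push and grip.
It also fails if it takes over 58 s, if anything falls off the work surface, if the arm or the gripper's body presses on something with over 40 N, if the wrist force passes 120 N, or if a joint passes its speed limit or range.

## Working session

There is one attempt and no reset: what is moved stays moved. The work goes in short steps, Python scripts to look and compute and a shell command to move; the robot and the scene stay as the last step left them, time stands still between calls to the robot, and variables do not carry over. Pictures are saved under pics/ and viewed, and the job is handed in when it is done.

```bash
ls; mkdir -p pics
python3 - <<'E'
from rig import ctrl
import cv2,numpy as np
s=ctrl.state();print(s)
for n in("side","top","wrist"):
    c=ctrl.read_camera(n);cv2.imwrite(f"pics/a_{n}.png",c["frame"][:,:,::-1]);np.savez(f"a_{n}.npz",**c)
    print(n,c["fov_y"],c["cx"],c["cy"],c["T"].round(3).tolist())
E
```

```text
pics
{'time': 0.0, 'joint_positions': array([-1.39912491e+00,  8.79558820e-02,  1.37229792e+00, -1.89990662e-06,
        1.68359577e+00, -1.03101098e-01]), 'qd': array([ 0.00103232, -0.00184278,  0.00052769,  0.00055118, -0.00023735,
        0.00023493]), 'effort': array([-3.56315331e-05, -3.51869130e+01, -3.13274217e+01, -1.45769836e-04,
        1.09748013e-02, -5.71040985e-06]), 'tool_pos': array([ 0.14913708, -0.5288636 ,  0.2301165 ]), 'ee_rot': array([ 9.90576727e-01,  1.36954277e-01, -3.96253562e-05, -1.12776520e-03]), 'wrist_force': array([-0.50046618,  0.64424451, -0.19626427]), 'torque': array([ 0.06932803, -0.04879699, -0.0385102 ]), 'width': 0.0853824261759844}
side 45.0025870526773 261.65005036797874 185.48851573214685 [[-0.849, -0.403, 0.342, 0.079], [-0.528, 0.662, -0.533, 0.718], [-0.012, -0.633, -0.774, 1.122], [0.0, 0.0, 0.0, 1.0]]
top 56.79109731481779 256.8417166475279 189.36647818872737 [[0.029, -0.992, 0.12, 0.438], [-1.0, -0.03, -0.007, 0.0], [0.011, -0.119, -0.993, 1.026], [0.0, 0.0, 0.0, 1.0]]
wrist 69.02695135806724 255.1335668963647 193.8948233569426 [[0.271, -0.924, -0.271, 0.218], [-0.963, -0.26, -0.074, -0.51], [-0.002, 0.281, -0.96, 0.372], [0.0, 0.0, 0.0, 1.0]]
```

View pics/a_top.png

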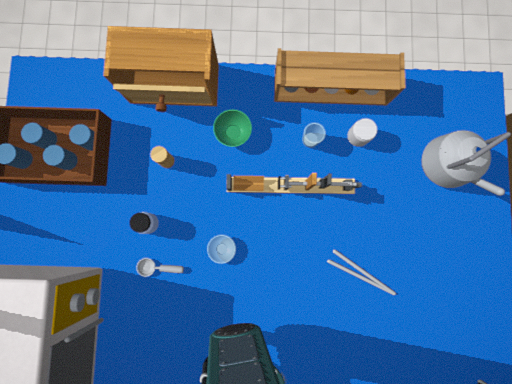

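View pics/a_side.png

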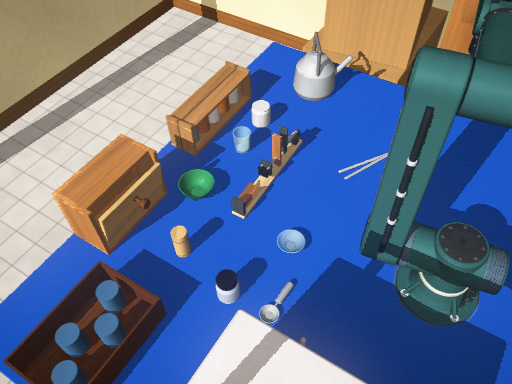

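View pics/a_wrist.png

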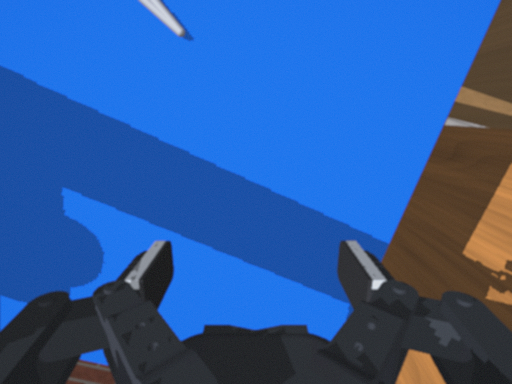

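Run:
```python
import cv2,numpy as np
a=cv2.imread("pics/a_top.png");b=cv2.imread("pics/a_side.png")
cv2.imwrite("pics/a_topz.png",cv2.resize(a[140:230,120:370],None,fx=3.2,fy=3.2,interpolation=cv2.INTER_NEAREST))
cv2.imwrite("pics/a_sidez.png",cv2.resize(b[110:270,160:310],None,fx=3.6,fy=3.6,interpolation=cv2.INTER_NEAREST))
```

```text
(no output)
```

View pics/a_topz.png

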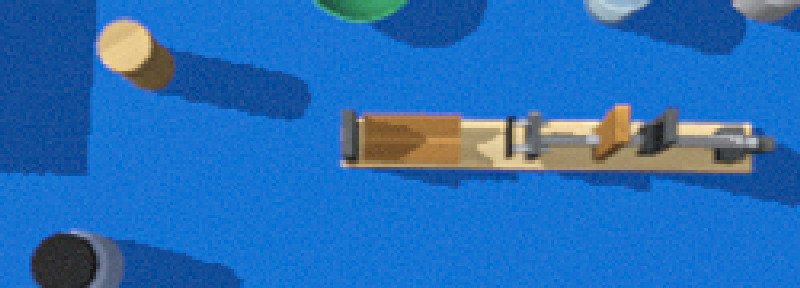

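View pics/a_sidez.png

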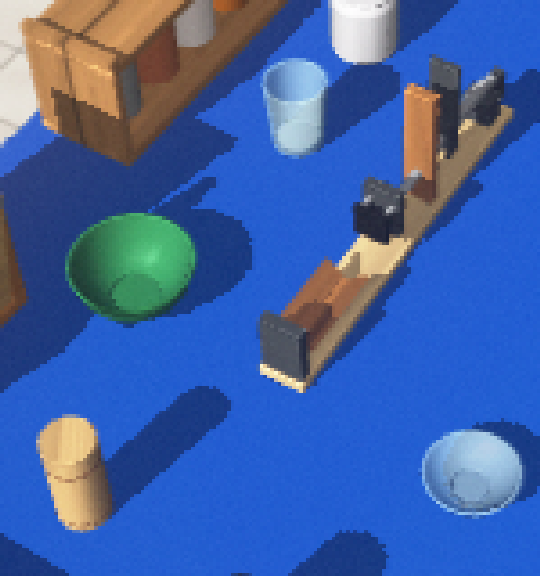

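```bash
cat > h.py <<'E'
import cv2,numpy as np
def cloud(c):
    H,W=c["range_z"].shape; f=H/2/np.tan(np.radians(float(c["fov_y"]))/2)
    v,u=np.mgrid[:H,:W]; z=c["range_z"].astype(float)
    P=np.stack([(u-c["cx"])/f*z,(v-c["cy"])/f*z,z,np.ones_like(z)],-1)@np.asarray(c["T"]).T
    return P[...,:3], z>0
def project(c,p):
    q=np.linalg.inv(c["T"])@np.r_[p,1]; f=c["range_z"].shape[0]/2/np.tan(np.radians(float(c["fov_y"]))/2)
    return f*q[0]/q[2]+c["cx"], f*q[1]/q[2]+c["cy"]
E
python3 - <<'E'
from h import *
for n in("top","side"):
    c=dict(np.load(f"a_{n}.npz"));P,ok=cloud(c)
    X,Y,Z=P[...,0],P[...,1],P[...,2]
    print(n,"table z",np.median(Z[ok&(X>.25)&(X<.7)&(abs(Y)<.4)]))
    # canister
    hsv=cv2.cvtColor(c["frame"],cv2.COLOR_RGB2HSV)
    wood=ok&(hsv[...,0]<30)&(hsv[...,1]>50)
    m=wood&(X>.4)&(X<.65)&(Y>.17)&(Y<.4)&(Z>.088)&(Z<.11)
    if m.sum():
        (cx,cy),r=cv2.minEnclosingCircle(P[m][:,:2].astype(np.float32));print("can",m.sum(),cx,cy,r,np.median(Z[m]))
    m=ok&(X>.3)&(X<.6)&(Y>-.3)&(Y<.12)&(Z>.006)
    for lo,hi in((.006,.018),(.04,.06),(.06,.075),(.076,.09),(.13,.15)):
        k=m&(Z>lo)&(Z<hi);print(lo,hi,k.sum(),[np.percentile(a[k],[0,2,50,98,100]).round(4).tolist() for a in(X,Y,Z)] if k.any() else "")
    k=m&(Z>.006)&(Z<.016)
    r=cv2.minAreaRect(P[k][:,:2].astype(np.float32));print("board rect",r)
    k=m&(Z>.125)
    q=P[k];
    for s in (q[q[:,1]>-.15*1] , ):pass
    print(np.c_[q,hsv[k]].round(3)[:60:1])
E
```

```text
top table z 5.460880076091357e-05
can 172 0.6367773413658142 0.2590682804584503 0.02138444036245346 0.09446107593096614
0.006 0.018 1394 [[0.3021, 0.3325, 0.5581, 0.5975, 0.5998], [-0.2993, -0.2899, -0.1098, 0.1137, 0.1195], [0.006, 0.0064, 0.0112, 0.017, 0.018]]
0.04 0.06 370 [[0.554, 0.555, 0.5773, 0.5944, 0.5955], [-0.2978, -0.2927, -0.1726, 0.0581, 0.0752], [0.04, 0.0402, 0.047, 0.0578, 0.0598]]
0.06 0.075 177 [[0.5545, 0.5556, 0.5754, 0.5932, 0.5938], [-0.1854, -0.1828, -0.0661, 0.0778, 0.0785], [0.0605, 0.0611, 0.0701, 0.0745, 0.075]]
0.076 0.09 86 [[0.5587, 0.5589, 0.5744, 0.5934, 0.5941], [-0.1931, -0.1879, -0.0894, -0.0815, -0.0813], [0.076, 0.0763, 0.083, 0.0896, 0.0899]]
0.13 0.15 98 [[0.5631, 0.5633, 0.5768, 0.5915, 0.5917], [-0.1935, -0.1931, -0.1523, -0.143, -0.1428], [0.1313, 0.132, 0.1396, 0.1432, 0.1434]]
board rect ((0.4564436078071594, -0.08551813662052155), (0.29043450951576233, 0.4160207211971283), 2.8124945163726807)
[[ 5.92e-01 -1.45e-01  1.38e-01  1.20e+01  1.01e+02  2.18e+02]
 [ 5.91e-01 -1.47e-01  1.42e-01  1.60e+01  1.32e+02  2.37e+02]
 [ 5.92e-01 -1.50e-01
[... 7669 characters left out ...]
8e+02]
 [ 5.90e-01 -1.48e-01  1.36e-01  1.20e+01  1.31e+02  2.12e+02]
 [ 5.88e-01 -1.50e-01  1.35e-01  1.30e+01  1.51e+02  2.11e+02]
 [ 5.85e-01 -1.52e-01  1.35e-01  1.30e+01  1.51e+02  2.03e+02]
 [ 5.82e-01 -1.52e-01  1.37e-01  1.50e+01  1.48e+02  2.23e+02]
 [ 5.78e-01 -1.52e-01  1.39e-01  9.00e+00  9.20e+01  1.61e+02]
 [ 5.90e-01 -1.43e-01  1.36e-01  1.20e+01  1.17e+02  2.35e+02]
 [ 5.88e-01 -1.45e-01  1.36e-01  1.60e+01  1.46e+02  2.45e+02]
 [ 5.84e-01 -1.44e-01  1.38e-01  1.30e+01  1.49e+02  2.19e+02]
 [ 5.82e-01 -1.46e-01  1.37e-01  1.30e+01  1.49e+02  1.93e+02]
 [ 5.81e-01 -1.50e-01  1.35e-01  1.30e+01  1.51e+02  1.89e+02]
 [ 5.75e-01 -1.46e-01  1.41e-01  1.30e+01  1.45e+02  1.83e+02]]
```

Run:
```python
from h import *
for n in("top","side"):
    c=dict(np.load(f"a_{n}.npz"));P,ok=cloud(c)
    X,Y,Z=P[...,0],P[...,1],P[...,2]
    B=ok&(X>.535)&(X<.615)&(Y>-.25)&(Y<.12)
    k=B&(Z>.008)&(Z<.016)
    print(n,"board",cv2.minAreaRect(P[k][:,:2].astype(np.float32)))
    for nm,z0,z1,y0,y1 in(("anvil",.068,.074,.04,.12),("jaw",.079,.087,-.12,-.06),("pad/jaw all",.05,.09,-.125,-.03),("grip",.137,.143,-.17,-.12),("trig",.137,.143,-.21,-.17)):
        k=B&(Z>z0)&(Z<z1)&(Y>y0)&(Y<y1);q=P[k]
        (c0,s,a)=cv2.minAreaRect(q[:,:2].astype(np.float32))
        print(nm,k.sum(),np.round(c0,4),np.round(s,4),round(a,1),"y",q[:,1].min().round(4),q[:,1].max().round(4),"x",q[:,0].min().round(4),q[:,0].max().round(4))
    # axis slope from elevated stuff
    q=P[B&(Z>.03)&(Y<.09)]
```

```text
top board ((0.5765699744224548, -0.08390560746192932), (0.04434812441468239, 0.33157408237457275), 0.9284551739692688)
anvil 66 [0.5741 0.0721] [0.0391 0.0112] 2.3 y 0.0665 0.0785 x 0.5545 0.5934
jaw 52 [ 0.5763 -0.0857] [0.0354 0.0086] 0.5 y -0.0901 -0.0813 x 0.5587 0.5941
pad/jaw all 148 [ 0.5765 -0.0934] [0.0353 0.0599] 1.7 y -0.1234 -0.0631 x 0.5587 0.5941
grip 48 [ 0.5773 -0.1487] [0.0098 0.0289] 85.7 y -0.153 -0.1429 x 0.5631 0.5917
trig 34 [ 0.5775 -0.1893] [0.0085 0.0254] 89.6 y -0.1935 -0.185 x 0.5647 0.5902
side board ((0.5755619406700134, -0.08278608322143555), (0.045984089374542236, 0.33454012870788574), 1.3075295686721802)
anvil 37 [0.5733 0.0747] [0.0121 0.0392] 87.4 y 0.0692 0.0816 x 0.5537 0.5931
jaw 24 [ 0.576  -0.0833] [0.0337 0.0104] 1.2 y -0.0888 -0.0781 x 0.5592 0.5929
pad/jaw all 160 [ 0.5753 -0.0897] [0.0367 0.0626] 4.2 y -0.121 -0.0585 x 0.5562 0.5932
grip 14 [ 0.577  -0.1451] [0.0136 0.0285] 83.7 y -0.1522 -0.1383 x 0.5623 0.5909
trig 14 [ 0.5766 -0.1867] [0.0255 0.0085] 2.8 y -0.1915 -0.1828 x 0.5638 0.5895
```

Run:
```python
from h import *
c=dict(np.load("a_top.npz"));P,ok=cloud(c);X,Y,Z=P[...,0],P[...,1],P[...,2]
m=(ok&(Z>.006)&(X>.2)).astype(np.uint8)
n,l,st,ce=cv2.connectedComponentsWithStats(m)
for i in range(1,n):
    if st[i,4]>60:
        k=l==i;print(st[i].tolist(),"x",X[k].min().round(3),X[k].max().round(3),"y",Y[k].min().round(3),Y[k].max().round(3),"z",np.percentile(Z[k],99).round(3))
```

```text
[103, 26, 115, 87, 8266] x 0.744 0.942 y 0.121 0.382 z 0.193
[274, 48, 131, 57, 6479] x 0.826 0.931 y -0.39 -0.048 z 0.13
[0, 106, 111, 80, 6521] x 0.559 0.76 y 0.429 0.73 z 0.092
[213, 110, 38, 37, 996] x 0.677 0.783 y 0.017 0.123 z 0.05
[347, 119, 30, 28, 593] x 0.697 0.76 y -0.332 -0.268 z 0.078
[302, 123, 23, 25, 371] x 0.686 0.744 y -0.188 -0.13 z 0.077
[421, 131, 90, 65, 3470] x 0.55 0.73 y -0.631 -0.48 z 0.206
[150, 146, 24, 22, 357] x 0.616 0.66 y 0.238 0.291 z 0.098
[226, 173, 136, 21, 2101] x 0.553 0.601 y -0.298 0.082 z 0.141
[129, 212, 29, 22, 517] x 0.427 0.484 y 0.272 0.328 z 0.088
[207, 235, 28, 29, 557] x 0.351 0.428 y 0.051 0.127 z 0.029
[327, 250, 68, 45, 434] x 0.277 0.395 y -0.4 -0.212 z 0.013
[136, 258, 47, 19, 336] x 0.308 0.358 y 0.194 0.324 z 0.022
[0, 265, 102, 82, 7090] x 0.2 0.33 y 0.396 0.683 z 0.282
[64, 318, 39, 22, 153] x 0.2 0.206 y 0.384 0.395 z 0.236
[207, 323, 73, 61, 3449] x 0.2 0.221 y -0.045 0.089 z 0.471
```

```bash
cat >> h.py <<'E'
from scipy.spatial.transform import Rotation as Ro
def Rtool(z,y):
    z=np.array(z,float);z/=np.linalg.norm(z);y=np.array(y,float);y-=z*(y@z);y/=np.linalg.norm(y)
    return Ro.from_matrix(np.c_[np.cross(y,z),y,z])
def go(p,R=None):
    from rig import ctrl
    s=ctrl.state();R0=Ro.from_quat(s["ee_rot"]);p0=s["tool_pos"]
    R=R or R0
    rv=(R0.inv()*R).as_rotvec(degrees=True)/6
    print("t",round(s["time"],2),"p",p0.round(4),"rot units (tool)",rv.round(2))
    print("shift units in current tool",(R0.inv().apply(np.array(p)-p0)/.03).round(2),"in final tool",(R.inv().apply(np.array(p)-p0)/.03).round(2))
    print("j",s["joint_positions"].round(2),"F",s["wrist_force"].round(1),"w",round(s["width"],4))
h,t=np.radians(30),np.radians(25)
ZG=[np.cos(t)*np.cos(h),np.cos(t)*np.sin(h),-np.sin(t)];RG=Rtool(ZG,[np.sin(h),-np.cos(h),0])
E
python3 - <<'E'
from h import *
go([.48,.10,.24],RG)
E
```

```text
t 0.15 p [ 0.1492 -0.529   0.2304] rot units (tool) [ 1.33 10.77 -2.12]
shift units in current tool [ 16.3  -17.19  -0.29] in final tool [  8.76 -12.64  18.02]
j [-1.4   0.09  1.37  0.    1.68 -0.1 ] F [-0.2 -0.7 -0.4] w 0.0857
```

```bash
python3 -m crank '[[0.4,-0.4,0,0,0,0],[0.8,-0.85,0,0,0,0],[0.9,-0.95,0,0,0,0],[0.9,-0.95,0,0,0,0],[0.9,-0.95,0,0,0,0],[0.9,-0.95,0,0,0,0],[0.9,-0.95,0,0,0,0],[0.9,-0.95,0,0,0,0],[0.9,-0.95,0,0,0,0],[0.9,-0.95,0,0,0,0]]' 0.2 40
python3 - <<'E'
from h import *
go([.48,.10,.24],RG)
E
```

```text
time: 1.15
tool_pos: [0.3238, -0.1868, 0.2278]
ee_rot: [0.991, 0.134, 0.001, -0.005]
wrist_force: [1.3, -1.0, 0.3]
width: 0.0684
t 1.15 p [ 0.3238 -0.1868  0.2278] rot units (tool) [ 1.3  10.72 -2.22]
shift units in current tool [ 7.55 -7.84 -0.3 ] in final tool [ 4.3  -5.68  8.25]
j [-0.68 -0.31  1.74  0.01  1.72  0.62] F [ 1.3 -1.   0.3] w 0.0684
```

```bash
python3 -m crank '[[0.85,-0.9,0,0,0,0],[0.85,-0.9,0,0,0,0],[0.85,-0.9,0,0,0,0],[0.85,-0.9,0,0,0,0],[0.85,-0.9,0,0,0,0],[0.85,-0.9,0,0,0,0],[0.85,-0.9,0,0,0,0],[0.85,-0.9,0,0,0,0],[0.5,-0.5,0,0,0,0],[0,0,0,0,0,0]]'; python3 -m crank '[[0,0,0,0.12,1,-0.2],[0,0,0,0.12,1,-0.2],[0,0,0,0.12,1,-0.2],[0,0,0,0.12,1,-0.2],[0,0,0,0.12,1,-0.2],[0,0,0,0.12,1,-0.2],[0,0,0,0,0,0]]';python3 - <<'E'
from h import *
go([.48,.10,.24],RG)
E
```

```text
time: 2.15
tool_pos: [0.4695, 0.1199, 0.2299]
ee_rot: [0.99, 0.14, 0.002, -0.007]
wrist_force: [-0.2, -0.6, -0.4]
width: 0.0688
time: 2.85
tool_pos: [0.4623, 0.12, 0.2242]
ee_rot: [0.927, 0.195, 0.309, -0.088]
wrist_force: [-0.5, -0.2, -0.7]
width: 0.0685
t 2.85 p [0.4623 0.12   0.2242] rot units (tool) [ 0.45  4.58 -0.89]
shift units in current tool [ 0.55  0.83 -0.29] in final tool [ 0.55  0.87 -0.06]
j [-0.1  -0.52  2.01  0.38  1.11  0.98] F [-0.5 -0.2 -0.7] w 0.0685
```

```bash
python3 -m crank '[[0,0,0.3,0.1,0.95,-0.2],[0,0,0.3,0.1,0.95,-0.2],[0,0,0.3,0.1,0.95,-0.2],[0,0,0.3,0.1,0.95,-0.2],[0,0,0,0,0.7,-0.1],[0,0,0,0,0,0]]';python3 - <<'E'
from h import *
G=np.array([.637,.2605,.066]);T=G+np.array(ZG)*.023
go(T-np.array(ZG)*.12,RG); go(T,RG)
E
```

```text
time: 3.45
tool_pos: [0.4859, 0.1331, 0.2044]
ee_rot: [0.812, 0.22, 0.523, -0.137]
wrist_force: [0.1, 0.4, -1.1]
width: 0.0683
t 3.45 p [0.4859 0.1331 0.2044] rot units (tool) [ 0.02 -0.07  0.07]
shift units in current tool [-1.46 -1.18  4.58] in final tool [-1.44 -1.16  4.59]
j [-0.31 -0.6   2.34  1.14  0.83  0.16] F [ 0.1  0.4 -1.1] w 0.0683
t 3.45 p [0.4859 0.1331 0.2044] rot units (tool) [ 0.02 -0.07  0.07]
shift units in current tool [-1.49 -1.19  8.58] in final tool [-1.44 -1.16  8.59]
j [-0.31 -0.6   2.34  1.14  0.83  0.16] F [ 0.1  0.4 -1.1] w 0.0683
```

```bash
python3 -m crank '[[-0.2,-0.2,0.7,0,0,0],[-0.25,-0.2,0.75,0,0,0],[-0.25,-0.2,0.75,0,0,0],[-0.25,-0.2,0.75,0,0,0],[-0.25,-0.2,0.75,0,0,0],[-0.25,-0.2,0.5,0,0,0],[0,0,0,0,0,0]]';python3 - <<'E'
from h import *
G=np.array([.637,.2605,.066]);T=G+np.array(ZG)*.023
go(T,RG)
from rig import ctrl
for n in("side","wrist"):
    c=ctrl.read_camera(n);cv2.imwrite(f"pics/b_{n}.png",c["frame"][:,:,::-1]);np.savez(f"b_{n}.npz",**c)
E
```

```text
time: 4.15
tool_pos: [0.5634, 0.2198, 0.1246]
ee_rot: [0.808, 0.226, 0.526, -0.138]
wrist_force: [-0.3, -0.4, 1.1]
width: 0.0684
t 4.15 p [0.5634 0.2198 0.1246] rot units (tool) [-0.05 -0.15  0.18]
shift units in current tool [-0.65  0.06  4.12] in final tool [-0.59  0.05  4.13]
j [ 0.04 -0.16  2.26  1.7   0.44 -0.37] F [-0.3 -0.4  1.1] w 0.0684
```

View pics/b_side.png

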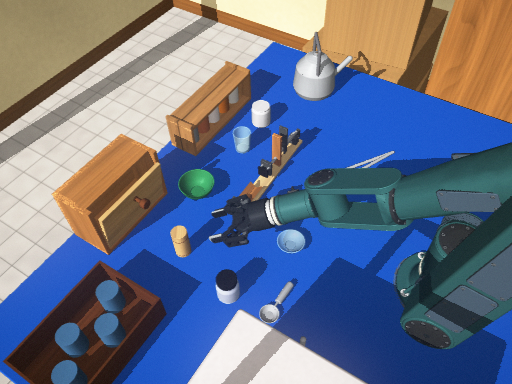

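View pics/b_wrist.png

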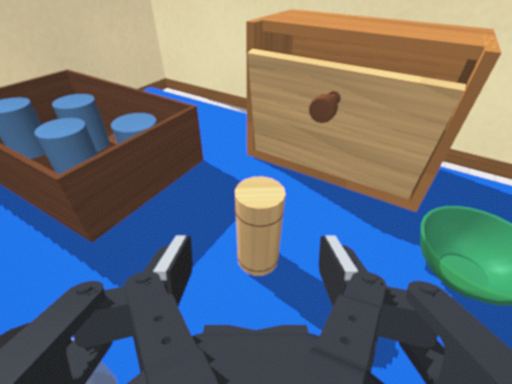

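```bash
python3 -m crank '[[-0.12,0,0.7,0,0,0.05],[-0.12,0.01,0.75,0,0,0.05],[-0.12,0.01,0.75,0,-0.05,0.05],[-0.12,0.01,0.75,0,-0.05,0],[-0.12,0.02,0.7,0,-0.05,0],[0,0,0.4,0,0,0],[0,0,0,0,0,0]]';python3 - <<'E'
from h import *
G=np.array([.637,.2605,.066]);T=G+np.array(ZG)*.023
go(T,RG)
from rig import ctrl
for n in("wrist",):
    c=ctrl.read_camera(n);cv2.imwrite(f"pics/c_{n}.png",c["frame"][:,:,::-1])
E
```

```text
time: 4.95
tool_pos: [0.6658, 0.2702, 0.0781]
ee_rot: [0.806, 0.22, 0.531, -0.139]
wrist_force: [0.5, 0.3, -0.2]
width: 0.0682
t 4.95 p [0.6658 0.2702 0.0781] rot units (tool) [ 0.   -0.27  0.09]
shift units in current tool [-0.78 -0.21  0.01] in final tool [-0.79 -0.2   0.04]
j [ 0.16  0.2   2.03  2.14  0.4  -0.77] F [ 0.5  0.3 -0.2] w 0.0682
```

View pics/c_wrist.png

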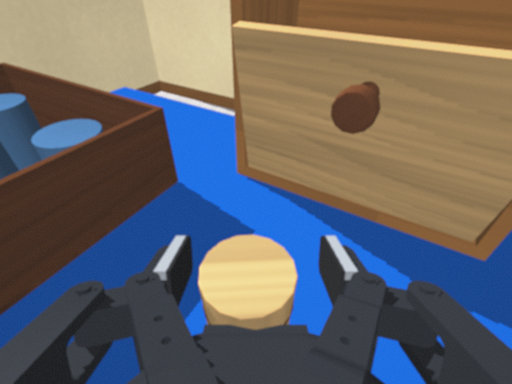

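```bash
python3 -m crank '[[-0.3,-0.1,0,0,-0.15,0.05],[-0.35,-0.1,0,0,-0.15,0],[-0.2,0,0.05,0,0,0],[0,0,0,0,0,0]]';python3 - <<'E'
from h import *
G=np.array([.637,.2605,.066]);T=G+np.array(ZG)*.023
go(T,RG)
E
```

```text
time: 5.4
tool_pos: [0.6529, 0.2691, 0.0562]
ee_rot: [0.815, 0.22, 0.518, -0.137]
wrist_force: [-0.3, -0.4, -1.2]
width: 0.0687
t 5.4 p [0.6529 0.2691 0.0562] rot units (tool) [0.02 0.03 0.05]
shift units in current tool [ 0.04 -0.02  0.08] in final tool [ 0.04 -0.02  0.08]
j [ 0.16  0.21  2.06  2.17  0.39 -0.8 ] F [-0.3 -0.4 -1.2] w 0.0687
```

Close on it.

```bash
python3 -m crank '[[0,0,0,0,0,0],[0,0,0,0,0,0],[0,0,0,0,0,0],[0,0,0,0,0,0]]' 0.65 40;python3 -m crank '[[0,0,0,0,0,0],[0,0,0,0,0,0]]'
python3 - <<'E'
from h import *
G=np.array([.637,.2605,.066]);T=G+np.array(ZG)*.023
go(T,RG)
from rig import ctrl
for n in("wrist",):
    c=ctrl.read_camera(n);cv2.imwrite(f"pics/d_{n}.png",c["frame"][:,:,::-1])
E
```

```text
time: 5.8
tool_pos: [0.6517, 0.2687, 0.0561]
ee_rot: [0.815, 0.22, 0.518, -0.136]
wrist_force: [1.1, 0.1, -0.6]
width: 0.0432
time: 6.0
tool_pos: [0.6517, 0.2687, 0.0561]
ee_rot: [0.815, 0.22, 0.518, -0.136]
wrist_force: [-0.5, 0.1, -0.6]
width: 0.0427
t 6.0 p [0.6517 0.2687 0.0561] rot units (tool) [0.02 0.04 0.05]
shift units in current tool [ 0.06 -0.01  0.12] in final tool [ 0.06 -0.01  0.12]
j [ 0.16  0.21  2.06  2.17  0.39 -0.8 ] F [-0.5  0.1 -0.6] w 0.0427
```

View pics/d_wrist.png

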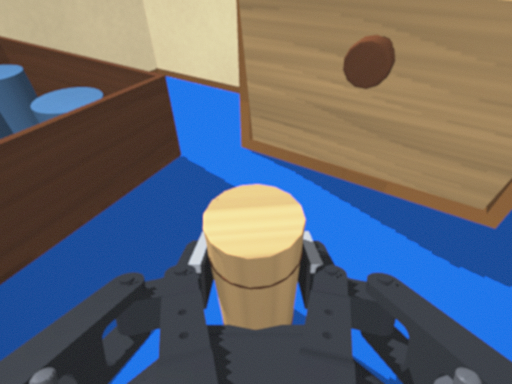

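```bash
cat >> h.py <<'E'
CX=np.array([-.013,1,0.]);CX/=np.linalg.norm(CX);CY=np.cross([0,0,1],CX);C0=np.array([.575,.0135,0])
E
python3 - <<'E'
from h import *
from rig import ctrl
s=ctrl.state();R=Ro.from_quat(s["ee_rot"])
off=R.inv().apply(np.array([.637,.2605,.0475])-s["tool_pos"]);ax=R.inv().apply([0,0,1])
off[1]=0  # fingers centre it
# Rp: ax->CX, tool y->horizontal -CY
y=np.array([0,1.,0]);A=np.c_[ax,y-ax*(ax@y),0*y];A[:,1]/=np.linalg.norm(A[:,1]);A[:,2]=np.cross(A[:,0],A[:,1])
B=np.c_[CX,-CY,np.cross(CX,-CY)]
Rp=Ro.from_matrix(B@A.T)
print(off,ax,Rp.as_matrix().round(3))
np.savez("grasp.npz",off=off,ax=ax,Rp=Rp.as_quat())
Tp=C0+2e-3*CX+[0,0,.055]-Rp.apply(off)
print("place TCP",Tp)
go(Tp+[0,0,.13],Rp)
E
```

```text
[-0.01499992  0.         -0.01159009] [ 0.90453006  0.0055765  -0.4263734 ] [[-0.017  1.     0.008]
 [ 0.904  0.019 -0.426]
 [-0.426  0.    -0.905]]
place TCP [0.57481377 0.02412465 0.03812059]
t 6.05 p [0.6518 0.2687 0.0561] rot units (tool) [  3.84 -13.41 -10.52]
shift units in current tool [ 0.66  5.8  -7.28] in final tool [-8.92 -2.72  0.08]
j [ 0.16  0.21  2.06  2.17  0.39 -0.8 ] F [ 0.  -0.  -1.2] w 0.0431
```

```bash
python3 -m crank '[[0.3,0,-0.15,0,0,0],[0.6,0,-0.3,0,0,0],[0.7,0,-0.33,0,0,0],[0.7,0,-0.33,0,0,0],[0.7,0,-0.33,0,0,0],[0.7,0,-0.33,0,0,0],[0.4,0,-0.6,0,0,0],[0,0,0,0,0,0]]';python3 - <<'E'
from h import *
g=np.load("grasp.npz");Rp=Ro.from_quat(g["Rp"])
go([.5748,.0241,.168],Rp)
E
```

```text
time: 6.85
tool_pos: [0.6382, 0.2632, 0.1958]
ee_rot: [0.819, 0.221, 0.512, -0.136]
wrist_force: [0.2, -0.4, -1.2]
width: 0.0431
t 6.85 p [0.6382 0.2632 0.1958] rot units (tool) [  3.74 -13.32 -10.52]
shift units in current tool [-3.4   5.83 -4.82] in final tool [-6.78 -2.26  4.22]
j [ 0.15 -0.09  2.    1.18  0.36  0.24] F [ 0.2 -0.4 -1.2] w 0.0431
```

```bash
python3 -m crank '[[0,0.5,-0.5,0,0,0],[0,0.6,-0.6,0,0,0],[0,0.6,-0.6,0,0,0],[0,0,0,0.21,-0.75,-0.6],[0,0,0,0.21,-0.75,-0.6],[0,0,0,0.21,-0.75,-0.6],[0,0,0,0.21,-0.75,-0.6],[0,0,0,0.21,-0.75,-0.6],[0,0,0,0.21,-0.75,-0.6],[0,0,0,0,0,0]]';python3 - <<'E'
from h import *
g=np.load("grasp.npz");Rp=Ro.from_quat(g["Rp"])
go([.5748,.0241,.168],Rp)
E
```

```text
time: 7.85
tool_pos: [0.6155, 0.1965, 0.1978]
ee_rot: [0.85, 0.439, 0.288, -0.043]
wrist_force: [0.7, 0.6, -0.8]
width: 0.043
t 7.85 p [0.6155 0.1965 0.1978] rot units (tool) [ 2.14 -8.59 -6.67]
shift units in current tool [-5.28  2.28 -1.66] in final tool [-4.75 -1.46  3.34]
j [ 0.07 -0.04  1.68  0.35  1.01  0.58] F [ 0.7  0.6 -0.8] w 0.043
```

```bash
python3 -m crank '[[0,0,0,0.2,-0.8,-0.62],[0,0,0,0.2,-0.8,-0.62],[0,0,0,0.2,-0.8,-0.62],[0,0,0,0.2,-0.8,-0.62],[0,0,0,0.2,-0.8,-0.62],[0,0,0,0.2,-0.8,-0.62],[0,0,0,0.2,-0.8,-0.62],[0,0,0,0.2,-0.8,-0.62],[0,0,0,0.2,-0.8,-0.62],[0,0,0,0.1,-0.6,-0.5]]';python3 - <<'E'
from h import *
g=np.load("grasp.npz");Rp=Ro.from_quat(g["Rp"])
go([.5748,.0241,.168],Rp)
E
```

```text
time: 8.85
tool_pos: [0.6038, 0.2, 0.1723]
ee_rot: [0.694, 0.697, -0.131, 0.124]
wrist_force: [-0.4, 0.2, -2.2]
width: 0.0429
t 8.85 p [0.6038 0.2    0.1723] rot units (tool) [-0.14 -0.75 -0.09]
shift units in current tool [-5.43 -0.99  2.22] in final tool [-5.23 -1.07  2.62]
j [ 0.4   0.41  1.14 -0.33  1.74  0.36] F [-0.4  0.2 -2.2] w 0.0429
```

```bash
python3 -m crank '[[-0.75,-0.15,0.33,0,-0.12,0],[-0.75,-0.15,0.34,0,-0.12,0],[-0.75,-0.15,0.35,0,-0.12,0],[-0.75,-0.15,0.35,0,-0.12,0],[-0.75,-0.15,0.36,0,-0.12,0],[-0.75,-0.15,0.36,0,-0.12,0],[-0.6,-0.1,0.3,0,0,0],[0,0,0,0,0,0]]';python3 - <<'E'
from h import *
g=np.load("grasp.npz");Rp=Ro.from_quat(g["Rp"])
go([.5748,.0241,.168],Rp)
from rig import ctrl
for n in("side","top"):
    c=ctrl.read_camera(n);cv2.imwrite(f"pics/e_{n}.png",c["frame"][:,:,::-1]);np.savez(f"e_{n}.npz",**c)
a=cv2.imread("pics/e_side.png")[90:250,150:350];cv2.imwrite("pics/e_sz.png",cv2.resize(a,None,fx=3.6,fy=3.6,interpolation=cv2.INTER_NEAREST))
E
```

```text
time: 9.65
tool_pos: [0.565, 0.0345, 0.1378]
ee_rot: [0.678, 0.705, -0.161, 0.128]
wrist_force: [-1.1, 0.5, -2.1]
width: 0.0428
t 9.65 p [0.565  0.0345 0.1378] rot units (tool) [-0.42 -0.28  0.29]
shift units in current tool [-0.74  0.26 -0.8 ] in final tool [-0.75  0.32 -0.76]
j [ 0.18  0.25  1.43 -0.4   1.58  0.16] F [-1.1  0.5 -2.1] w 0.0428
```

View pics/e_sz.png

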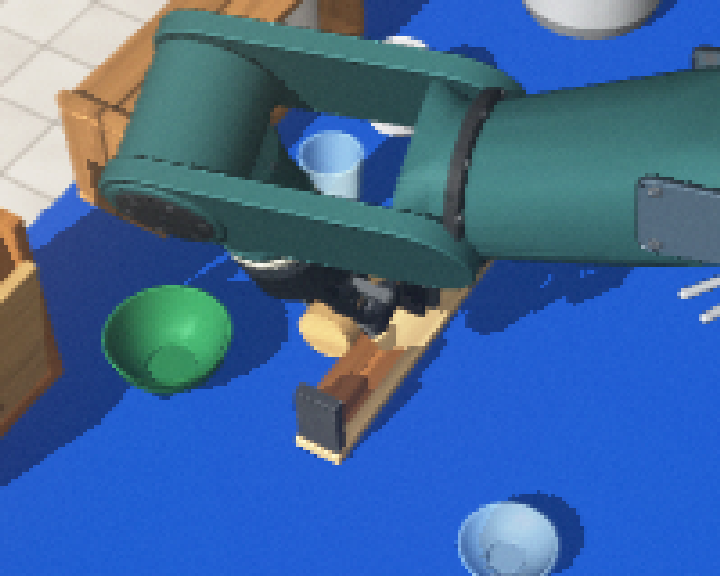

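View pics/e_top.png

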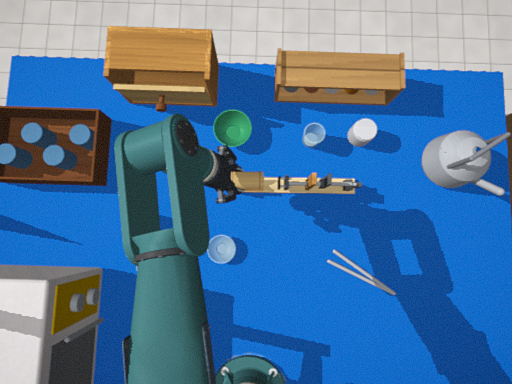

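```bash
python3 -m crank '[[-0.3,0.1,-0.3,-0.2,-0.15,0.15],[-0.4,0.2,-0.1,-0.2,-0.15,0.15],[0,0,0,0,0,0],[0,0,0,0,0,0]]';python3 - <<'E'
from h import *
g=np.load("grasp.npz");Rp=Ro.from_quat(g["Rp"])
go([.5748,.0241,.128],Rp)
from rig import ctrl
s=ctrl.state();R=Ro.from_quat(s["ee_rot"]);m=s["tool_pos"]+R.apply(g["off"]);a=R.apply(g["ax"])
print("mid pred",m,"axis",a)
for n in("side","top"):
    c=ctrl.read_camera(n);P,ok=cloud(c);np.savez(f"f_{n}.npz",**c)
    hsv=cv2.cvtColor(c["frame"],cv2.COLOR_RGB2HSV)
    k=ok&(hsv[...,0]<30)&(hsv[...,0]>5)&(hsv[...,1]>50)&(abs(P[...,0]-.575)<.04)&(abs(P[...,1])<.1)&(P[...,2]>.09)
    q=P[k];d=(q-m)@a;rad=(q-m)-np.outer(d,a);print(n,k.sum(),"along axis",np.percentile(d,[1,50,99]),"r",np.percentile(np.linalg.norm(rad,axis=1),[5,50,95]))
    e=q[d>.042] if n=="side" else q
    print("end face mean",e.mean(0),len(e))
E
```

```text
time: 10.15
tool_pos: [0.5773, 0.0245, 0.1582]
ee_rot: [0.683, 0.697, -0.152, 0.158]
wrist_force: [-0.6, -0.0, -1.7]
width: 0.0433
t 10.15 p [0.5773 0.0245 0.1582] rot units (tool) [0.04 0.01 0.02]
shift units in current tool [ 0.42 -0.09  0.91] in final tool [ 0.42 -0.08  0.91]
j [ 0.18  0.23  1.42 -0.44  1.57  0.18] F [-0.6 -0.  -1.7] w 0.0433
mid pred [0.57739427 0.01586732 0.17505525] axis [-1.65029069e-02  9.99863455e-01 -8.51671294e-04]
side 167 along axis [0.03322787 0.0490682  0.05598323] r [0.00632356 0.01763724 0.02431543]
end face mean [0.57223484 0.06483035 0.1786585 ] 146
top 590 along axis [-0.04480731 -0.00552595  0.033741  ] r [0.01834724 0.02051715 0.02302629]
end face mean [0.57504956 0.01028003 0.19193925] 590
```

```bash
python3 -m crank '[[0.2,-0.02,0.45,0,0,0],[0.27,-0.02,0.57,0,0,0],[0.27,-0.02,0.57,0,0,0],[0.27,-0.02,0.57,0,0,0],[0.27,-0.02,0.55,0,0,0],[0,0,0,0,0,0]]';python3 - <<'E'
from h import *
g=np.load("grasp.npz");Rp=Ro.from_quat(g["Rp"])
go([.5748,.0241,.0395],Rp)
from rig import ctrl
c=ctrl.read_camera("side");a=c["frame"][90:250,150:350,::-1];cv2.imwrite("pics/g_sz.png",cv2.resize(a,None,fx=3.6,fy=3.6,interpolation=cv2.INTER_NEAREST))
E
```

```text
time: 10.85
tool_pos: [0.5724, 0.0252, 0.0591]
ee_rot: [0.682, 0.698, -0.153, 0.156]
wrist_force: [-1.2, 0.1, -2.4]
width: 0.0429
t 10.85 p [0.5724 0.0252 0.0591] rot units (tool) [ 0.01 -0.01  0.04]
shift units in current tool [0.24 0.08 0.61] in final tool [0.24 0.08 0.61]
j [ 0.18  0.3   1.53 -0.44  1.4   0.26] F [-1.2  0.1 -2.4] w 0.0429
```

View pics/g_sz.png

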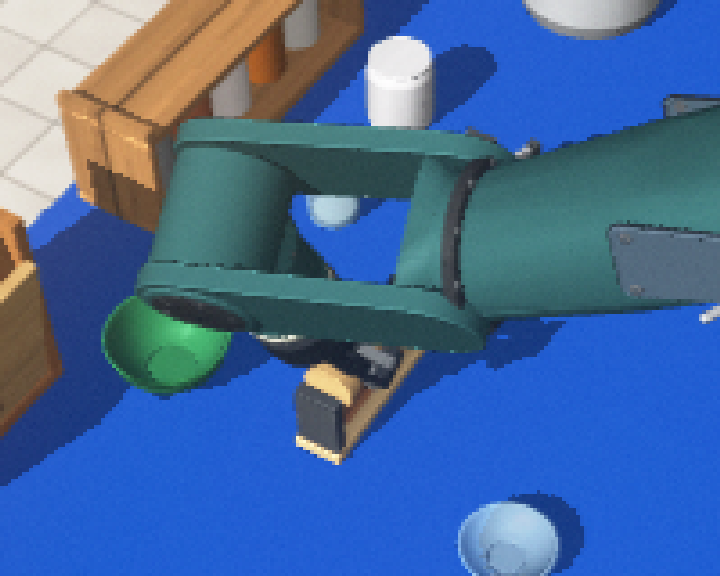

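```bash
python3 -m crank '[[0.08,0.04,0.2,0,0,0],[0.08,0.03,0.2,0,0,0],[0.06,0,0.15,0,0,0],[0,0,0,0,0,0]]';python3 - <<'E'
from h import *
g=np.load("grasp.npz");Rp=Ro.from_quat(g["Rp"])
go([.5748,.0241,.0381],Rp)
E
```

```text
time: 11.3
tool_pos: [0.5774, 0.0247, 0.0437]
ee_rot: [0.682, 0.698, -0.15, 0.158]
wrist_force: [0.1, -0.3, -1.3]
width: 0.0429
t 11.3 p [0.5774 0.0247 0.0437] rot units (tool) [ 0.07 -0.01  0.02]
shift units in current tool [ 0.06 -0.09  0.18] in final tool [ 0.06 -0.09  0.18]
j [ 0.18  0.32  1.54 -0.44  1.37  0.27] F [ 0.1 -0.3 -1.3] w 0.0429
```

```bash
python3 -m crank '[[0.03,-0.06,0.09,0,0,0],[0.03,-0.02,0.06,0,0,0],[0,0,0,0,0,0]]';python3 - <<'E'
from h import *
g=np.load("grasp.npz");Rp=Ro.from_quat(g["Rp"])
go([.5748,.0241,.0381],Rp)
E
```

```text
time: 11.6
tool_pos: [0.5757, 0.0243, 0.0408]
ee_rot: [0.683, 0.697, -0.149, 0.159]
wrist_force: [-0.2, -0.4, -1.8]
width: 0.0428
t 11.6 p [0.5757 0.0243 0.0408] rot units (tool) [ 0.09 -0.01 -0.  ]
shift units in current tool [ 0.03 -0.03  0.08] in final tool [ 0.03 -0.03  0.08]
j [ 0.18  0.32  1.55 -0.45  1.36  0.28] F [-0.2 -0.4 -1.8] w 0.0428
```

```bash
python3 -m crank '[[0.02,-0.03,0.06,0,0,0],[0.02,0,0.05,0,0,0],[0,0,0,0,0,0]]';python3 - <<'E'
from h import *
g=np.load("grasp.npz");Rp=Ro.from_quat(g["Rp"])
go([.5748,.0241,.0381],Rp)
E
```

```text
time: 11.9
tool_pos: [0.5759, 0.0243, 0.0408]
ee_rot: [0.684, 0.696, -0.148, 0.16]
wrist_force: [-1.3, -1.3, -0.9]
width: 0.0429
t 11.9 p [0.5759 0.0243 0.0408] rot units (tool) [ 0.12 -0.01 -0.03]
shift units in current tool [ 0.03 -0.04  0.08] in final tool [ 0.03 -0.04  0.08]
j [ 0.18  0.32  1.55 -0.45  1.36  0.28] F [-1.3 -1.3 -0.9] w 0.0429
```

```bash
python3 -m crank '[[0.05,-0.02,0.12,0,0,0],[0,0,0,0,0,0]]';python3 - <<'E'
from h import *
g=np.load("grasp.npz");Rp=Ro.from_quat(g["Rp"])
go([.5748,.0241,.0381],Rp)
from rig import ctrl
c=ctrl.read_camera("side");a=c["frame"][150:230,210:310,::-1];cv2.imwrite("pics/i_sz.png",cv2.resize(a,None,fx=7,fy=7,interpolation=cv2.INTER_NEAREST))
c=ctrl.read_camera("wrist");cv2.imwrite("pics/i_w.png",c["frame"][:,:,::-1])
E
```

```text
time: 12.1
tool_pos: [0.5762, 0.0244, 0.0408]
ee_rot: [0.684, 0.696, -0.147, 0.162]
wrist_force: [-0.6, -1.0, -1.8]
width: 0.0431
t 12.1 p [0.5762 0.0244 0.0408] rot units (tool) [ 0.15  0.01 -0.06]
shift units in current tool [ 0.03 -0.05  0.08] in final tool [ 0.03 -0.05  0.09]
j [ 0.18  0.32  1.55 -0.45  1.35  0.28] F [-0.6 -1.  -1.8] w 0.0431
```

View pics/i_sz.png

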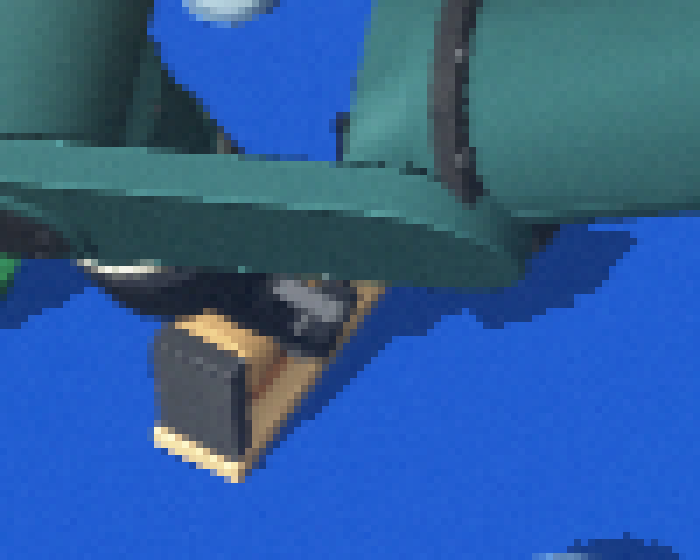

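View pics/i_w.png

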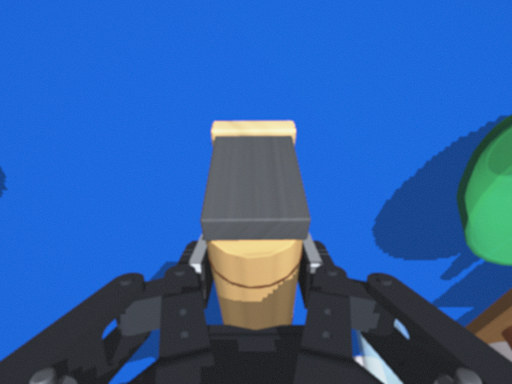

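Run:
```python
from h import *
from rig import ctrl
for n in("wrist","side"):
    c=ctrl.read_camera(n);P,ok=cloud(c);hsv=cv2.cvtColor(c["frame"],cv2.COLOR_RGB2HSV)
    k=ok&(abs(P[...,0]-.575)<.03)&(abs(P[...,1]-.04)<.06)&(P[...,2]>.06)&(P[...,2]<.1)
    w=k&(hsv[...,1]>60)&(hsv[...,0]<30);a=k&(hsv[...,1]<60)&(P[...,1]>.055)
    print(n,"wood",w.sum(),"z top",np.percentile(P[w][:,2],[50,90,98]),"y",np.percentile(P[w][:,1],[2,98]),"x at high",P[w][P[w][:,2]>np.percentile(P[w][:,2],85)][:,0].mean(),"anvil z",np.percentile(P[a][:,2],[50,95]) ,"y",np.percentile(P[a][:,1],[2,98]),"x",np.percentile(P[a][:,0],[2,98]))
```

```text
wrist wood 7005 z top [0.07402514 0.07654878 0.07707266] y [0.00131782 0.0646354 ] x at high 0.5757684724220249 anvil z [0.07033914 0.0985095 ] y [0.05589805 0.07778179] x [0.5464936  0.60340154]
side wood 47 z top [0.07066981 0.07572296 0.0799265 ] y [0.04575218 0.07012092] x at high 0.5714215045402898 anvil z [0.06865454 0.07417222] y [0.06700366 0.08168827] x [0.55044113 0.59087689]
```

```bash
python3 -m crank '[[0,0,0,0,0,0],[0,0,0,0,0,0]]' 0.38 ; python3 -m crank '[[0,0,0,0,0,0],[0,0,0,0,0,0]]' 0.1 ;python3 - <<'E'
from h import *
g=np.load("grasp.npz");Rp=Ro.from_quat(g["Rp"])
go([.5748,.0241,.1],Rp)
from rig import ctrl
c=ctrl.read_camera("wrist");cv2.imwrite("pics/j_w.png",c["frame"][:,:,::-1])
E
```

```text
time: 12.5
tool_pos: [0.5769, 0.0243, 0.0395]
ee_rot: [0.684, 0.696, -0.147, 0.162]
wrist_force: [-0.1, -0.1, -0.1]
width: 0.0528
time: 12.7
tool_pos: [0.5769, 0.0241, 0.0385]
ee_rot: [0.684, 0.696, -0.147, 0.162]
wrist_force: [0.1, 0.8, 0.2]
width: 0.0769
t 12.7 p [0.5769 0.0241 0.0385] rot units (tool) [ 0.16  0.   -0.04]
shift units in current tool [-0.87 -0.04 -1.86] in final tool [-0.87 -0.07 -1.85]
j [ 0.18  0.32  1.55 -0.45  1.35  0.28] F [0.1 0.8 0.2] w 0.0769
```

View pics/j_w.png

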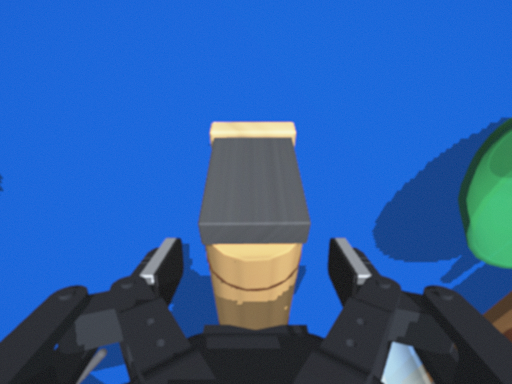

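```bash
python3 -m crank '[[-0.2,0,-0.45,0,0,0],[-0.4,0,-0.85,0,0,0],[-0.43,0,-0.9,0,0,0],[-0.43,0,-0.9,0,0,0],[-0.43,0,-0.9,0,0,0],[-0.43,0,-0.9,0,0,0],[-0.43,0,-0.9,0,0,0],[0,0,0,0,0,0]]';python3 - <<'E'
from h import *
R=Rtool([0,0,-1],-CX)
go([.577,-.1575,.23],R)
from rig import ctrl
c=ctrl.read_camera("top");cv2.imwrite("pics/k_t.png",c["frame"][:,:,::-1])
E
```

```text
time: 13.55
tool_pos: [0.5731, 0.0231, 0.2452]
ee_rot: [0.684, 0.696, -0.146, 0.163]
wrist_force: [-0.2, 0.5, 1.3]
width: 0.0769
t 13.55 p [0.5731 0.0231 0.2452] rot units (tool) [ 3.46  3.14 14.78]
shift units in current tool [-5.23 -0.02  3.03] in final tool [0.05 6.02 0.51]
j [ 0.18  0.17  1.31 -0.44  1.7   0.12] F [-0.2  0.5  1.3] w 0.0769
```

View pics/k_t.png

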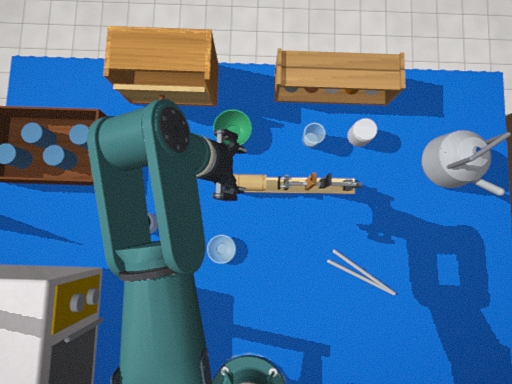

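```bash
python3 -m crank '[[0,0,0,0.23,0.21,0.98],[0,0,0,0.23,0.21,0.98],[0,0,0,0.23,0.21,0.98],[0,0,0,0.23,0.21,0.98],[0,0,0,0.23,0.21,0.98],[0,0,0,0.23,0.21,0.98],[0,0,0,0.23,0.21,0.98],[0,0,0,0.23,0.21,0.98],[0,0,0,0.23,0.21,0.98],[0,0,0,0.23,0.21,0.98]]' 0;python3 - <<'E'
from h import *
R=Rtool([0,0,-1],-CX)
go([.577,-.1575,.23],R)
E
```

```text
time: 14.6
tool_pos: [0.5662, 0.0251, 0.2301]
ee_rot: [0.966, 0.246, -0.063, 0.052]
wrist_force: [0.2, -0.7, 0.3]
width: 0.0852
t 14.6 p [0.5662 0.0251 0.2301] rot units (tool) [0.99 1.23 4.63]
shift units in current tool [-2.54  5.49  0.76] in final tool [0.28 6.09 0.  ]
j [ 0.02  0.2   1.25 -0.13  1.79  1.07] F [ 0.2 -0.7  0.3] w 0.0852
```

```bash
python3 -m crank '[[0,0,0,0.2,0.25,0.94],[0,0,0,0.2,0.25,0.94],[0,0,0,0.2,0.25,0.94],[0,0,0,0.2,0.25,0.94],[0,0,0,0.2,0.25,0.94],[0.05,0.85,0,0,0,0],[0.05,0.85,0,0,0,0],[0.05,0.85,0,0,0,0],[0.05,0.85,0,0,0,0],[0.05,0.85,0,0,0,0]]' 0;python3 - <<'E'
from h import *
R=Rtool([0,0,-1],-CX)
go([.577,-.1575,.23],R)
E
```

```text
time: 15.6
tool_pos: [0.5641, -0.1031, 0.214]
ee_rot: [1.0, -0.006, -0.01, -0.006]
wrist_force: [0.1, 0.2, -0.7]
width: 0.0856
t 15.6 p [ 0.5641 -0.1031  0.214 ] rot units (tool) [-0.11  0.18 -0.25]
shift units in current tool [ 0.44  1.8  -0.56] in final tool [ 0.41  1.82 -0.53]
j [-0.28  0.16  1.33  0.01  1.68  1.3 ] F [ 0.1  0.2 -0.7] w 0.0856
```

```bash
python3 -m crank '[[0.15,0.6,-0.2,-0.05,0.1,-0.12],[0.15,0.6,-0.2,-0.05,0.08,-0.12],[0.15,0.6,-0.15,0,0,0],[0,0,0,0,0,0]]' 0;python3 - <<'E'
from h import *
R=Rtool([0,0,-1],-CX)
go([.577,-.1575,.21],R)
from rig import ctrl
for n in("wrist","top","side"):
    c=ctrl.read_camera(n);P,ok=cloud(c);hsv=cv2.cvtColor(c["frame"],cv2.COLOR_RGB2HSV)
    cv2.imwrite(f"pics/l_{n}.png",c["frame"][:,:,::-1])
    k=ok&(abs(P[...,0]-.577)<.03)&(P[...,2]>.125)&(P[...,2]<.145)
    for nm,a,b in(("grip",-.165,-.13),("trig",-.205,-.17)):
        q=P[k&(P[...,1]>a)&(P[...,1]<b)]
        if len(q):q=q[q[:,2]>.132];print(n,nm,len(q),"y",np.percentile(q[:,1],[3,97]).round(4),"x",np.percentile(q[:,0],[3,97]).round(4),"z",np.median(q[:,2]).round(4))
E
```

```text
time: 16.0
tool_pos: [0.5751, -0.1622, 0.224]
ee_rot: [1.0, 0.004, -0.006, -0.002]
wrist_force: [-0.3, 0.1, -0.4]
width: 0.0856
t 16.0 p [ 0.5751 -0.1622  0.224 ] rot units (tool) [-0.04  0.11 -0.05]
shift units in current tool [ 0.07 -0.15  0.47] in final tool [ 0.07 -0.16  0.47]
j [-0.37  0.2   1.25 -0.    1.7   1.19] F [-0.3  0.1 -0.4] w 0.0856
wrist grip 492 y [-0.1571 -0.146 ] x [0.5661 0.5938] z 0.139
wrist trig 333 y [-0.1948 -0.1872] x [0.5672 0.5934] z 0.139
top trig 19 y [-0.1927 -0.1851] x [0.5646 0.5758] z 0.1395
side grip 39 y [-0.1528 -0.1407] x [0.5626 0.5912] z 0.1369
side trig 29 y [-0.1922 -0.1818] x [0.5646 0.5924] z 0.1373
```

View pics/l_wrist.png

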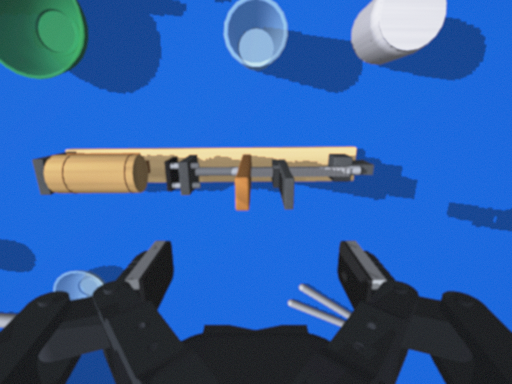

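View pics/l_side.png

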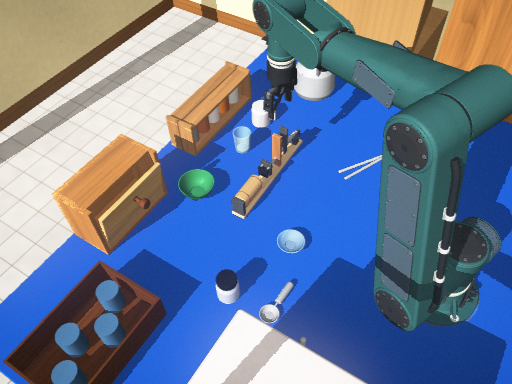

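```bash
python3 -m crank '[[0,-0.1,0.5,0,0.1,0],[0.05,0,0.7,0,0,0],[0.05,0,0.7,0,0,0],[0,0,0.5,0,0,0],[0,0,0,0,0,0]]' 0;python3 - <<'E'
from h import *
R=Rtool([0,0,-1],-CX)
go([.577,-.159,.105],R)
E
```

```text
time: 16.65
tool_pos: [0.5775, -0.1501, 0.1498]
ee_rot: [1.0, 0.009, -0.0, -0.004]
wrist_force: [-0.3, -0.3, -0.7]
width: 0.0853
t 16.65 p [ 0.5775 -0.1501  0.1498] rot units (tool) [-0.07  0.    0.04]
shift units in current tool [-0.02  0.31  1.49] in final tool [-0.02  0.29  1.49]
j [-0.35  0.22  1.38  0.01  1.54  1.2 ] F [-0.3 -0.3 -0.7] w 0.0853
```

```bash
python3 -m crank '[[0,0.3,0,0,0,0],[0,0,0,0,0,0]]';  python3 -m crank '[[0,0.03,0.35,0,0,0],[0,0.03,0.4,0,0,0],[0,0.03,0.4,0,0,0],[0,0,0.2,0,0,0],[0,0,0,0,0,0]]';python3 - <<'E'
from h import *
R=Rtool([0,0,-1],-CX)
go([.577,-.159,.105],R)
from rig import ctrl
c=ctrl.read_camera("side");cv2.imwrite("pics/m_s.png",cv2.resize(c["frame"][90:230,200:340,::-1],None,fx=4,fy=4,interpolation=cv2.INTER_NEAREST))
c=ctrl.read_camera("wrist");cv2.imwrite("pics/m_w.png",c["frame"][:,:,::-1])
E
```

```text
time: 16.85
tool_pos: [0.5779, -0.1583, 0.1506]
ee_rot: [1.0, 0.01, -0.0, -0.004]
wrist_force: [0.1, -0.1, 0.0]
width: 0.0852
time: 17.35
tool_pos: [0.5789, -0.1616, 0.1088]
ee_rot: [1.0, 0.01, 0.002, -0.003]
wrist_force: [-0.5, 0.2, -0.7]
width: 0.0852
t 17.35 p [ 0.5789 -0.1616  0.1088] rot units (tool) [-0.06 -0.03  0.06]
shift units in current tool [-0.06 -0.09  0.13] in final tool [-0.06 -0.09  0.13]
j [-0.37  0.25  1.43  0.01  1.46  1.18] F [-0.5  0.2 -0.7] w 0.0852
```

View pics/m_s.png

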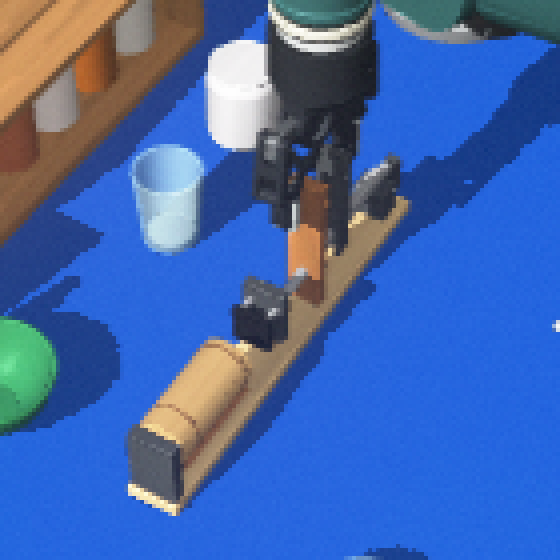

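View pics/m_w.png

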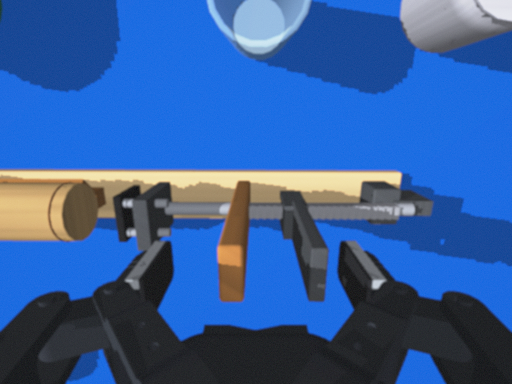

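```bash
python3 -m crank '[[-0.06,-0.09,0.13,0,0,0],[0,0,0,0,0,0]]' 0.18 30;  python3 -m crank '[[0,0,0,0,0,0],[0,0,0,0,0,0],[0,0,0,0,0,0]]' 0.4;python3 -m crank '[[0,0,0,0,0,0],[0,0,0,0,0,0],[0,0,0,0,0,0]]' 0.6;python3 - <<'E'
from h import *
R=Rtool([0,0,-1],-CX)
go([.577,-.159,.105],R)
from rig import ctrl
c=ctrl.read_camera("wrist");cv2.imwrite("pics/n_w.png",c["frame"][:,:,::-1]);np.savez("n_w.npz",**c)
E
```

```text
time: 17.65
tool_pos: [0.5781, -0.1592, 0.1067]
ee_rot: [1.0, 0.009, 0.003, -0.003]
wrist_force: [-0.7, -0.4, -0.5]
width: 0.0699
time: 17.95
tool_pos: [0.5788, -0.1643, 0.1095]
ee_rot: [1.0, 0.008, 0.005, 0.003]
wrist_force: [0.2, -0.4, 0.7]
width: 0.0515
time: 18.25
tool_pos: [0.5789, -0.1617, 0.1116]
ee_rot: [1.0, 0.009, 0.006, 0.0]
wrist_force: [-0.3, -4.5, -1.9]
width: 0.0344
t 18.25 p [ 0.5789 -0.1617  0.1116] rot units (tool) [ 0.01 -0.11  0.04]
shift units in current tool [-0.06 -0.09  0.22] in final tool [-0.06 -0.09  0.22]
j [-0.37  0.24  1.43  0.    1.46  1.18] F [-0.3 -4.5 -1.9] w 0.0344
```

View pics/n_w.png

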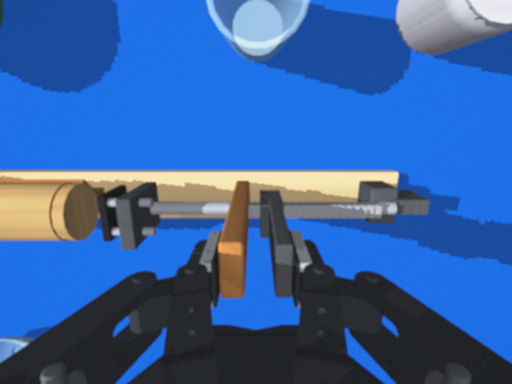

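```bash
cat >> h.py <<'E'
def meas(name=None):
    from rig import ctrl
    s=ctrl.state();c=ctrl.read_camera("wrist");P,ok=cloud(c)
    if name: cv2.imwrite(f"pics/{name}.png",c["frame"][:,:,::-1]);np.savez(name+".npz",**c)
    X,Y,Z=P[...,0],P[...,1],P[...,2];o=ok&(abs(X-.577)<.018)&(Y>-.14)&(Y<.09)
    hsv=cv2.cvtColor(c["frame"],cv2.COLOR_RGB2HSV)
    j=o&(Z>.077)&(Z<.089)&(Y<-.02)&(hsv[...,1]<110)
    pd=o&(Z>.066)&(Z<.0745)&(Y<-.02)&(hsv[...,2]<70)
    w=o&(hsv[...,1]>60)&(hsv[...,0]<30)&(Z>.05)&(Z<.09)&(Y>-.07)
    f=lambda m:(m.sum(),np.percentile(Y[m],[2,50,98]).round(4)) if m.any() else None
    print("t",round(s["time"],2),"p",s["tool_pos"].round(4),"F",s["wrist_force"].round(1),"w",round(s["width"],4))
    print("jaw y",f(j),"pad y",f(pd),"can y",f(w), "grip",f(ok&(abs(X-.577)<.02)&(Z>.132)&(Z<.145)&(Y>-.165)&(Y<-.125)&(hsv[...,1]>60)))
E
python3 -c "
from h import *
meas('o_w')
im=cv2.imread('pics/o_w.png')[150:270,40:200];cv2.imwrite('pics/o_wz.png',cv2.resize(im,None,fx=4.5,fy=4.5,interpolation=cv2.INTER_NEAREST))"
```

```text
t 18.3 p [ 0.5789 -0.1617  0.1116] F [-0.5 -0.7  1.2] w 0.0344
jaw y (np.int64(868), array([-0.0817, -0.0777, -0.0718])) pad y (np.int64(640), array([-0.0817, -0.0588, -0.0541])) can y (np.int64(4171), array([-0.0324, -0.0161,  0.0135])) grip (np.int64(1670), array([-0.1569, -0.1509, -0.1447]))
```

View pics/o_wz.png

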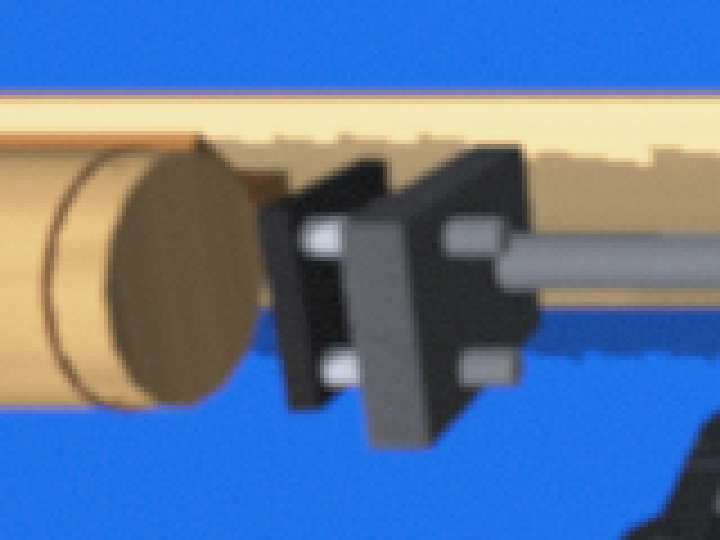

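```bash
python3 -m crank '[[0,0,0.1,0,0,0],[0,0,0,0,0,0],[0,0,0,0,0,0]]' 0.66;python3 - <<'E'
from h import *
R=Rtool([0,0,-1],-CX)
meas('p_w')
go([.577,-.159,.105],R)
E
```

```text
time: 18.65
tool_pos: [0.5789, -0.1603, 0.1119]
ee_rot: [1.0, 0.009, 0.006, -0.001]
wrist_force: [0.3, 0.9, 0.0]
width: 0.0316
t 18.65 p [ 0.5789 -0.1603  0.1119] F [0.3 0.9 0. ] w 0.0316
jaw y (np.int64(876), array([-0.079 , -0.075 , -0.0691])) pad y (np.int64(649), array([-0.079 , -0.0561, -0.0513])) can y (np.int64(4245), array([-0.0324, -0.0149,  0.0154])) grip (np.int64(1653), array([-0.1569, -0.151 , -0.1447]))
t 18.7 p [ 0.5789 -0.1603  0.112 ] rot units (tool) [-0.01 -0.12  0.05]
shift units in current tool [-0.07 -0.04  0.23] in final tool [-0.06 -0.04  0.23]
j [-0.37  0.24  1.43  0.01  1.46  1.18] F [-0.2 -0.2  0.2] w 0.0313
```

```bash
python3 -m crank '[[0,0,0,0,0,0],[0,0,0,0,0,0],[0,0,0,0,0,0]]' 0.1;python3 - <<'E'
from h import *
R=Rtool([0,0,-1],-CX)
meas('q_w')
go([.577,-.1603,.106],R)
E
```

```text
time: 19.0
tool_pos: [0.5792, -0.1598, 0.1114]
ee_rot: [1.0, 0.009, 0.006, -0.002]
wrist_force: [1.0, -0.2, -0.1]
width: 0.0736
t 19.0 p [ 0.5792 -0.1598  0.1114] F [ 1.  -0.2 -0.1] w 0.0736
jaw y (np.int64(874), array([-0.079 , -0.0749, -0.0692])) pad y (np.int64(657), array([-0.079 , -0.0562, -0.0513])) can y (np.int64(4331), array([-0.0324, -0.0147,  0.0157])) grip (np.int64(1558), array([-0.1569, -0.1514, -0.1455]))
t 19.05 p [ 0.5791 -0.1598  0.1114] rot units (tool) [-0.03 -0.12  0.05]
shift units in current tool [-0.07  0.02  0.18] in final tool [-0.07  0.02  0.18]
j [-0.37  0.24  1.43  0.01  1.46  1.18] F [-0.3  0.2 -0.7] w 0.0769
```

View pics/q_w.png

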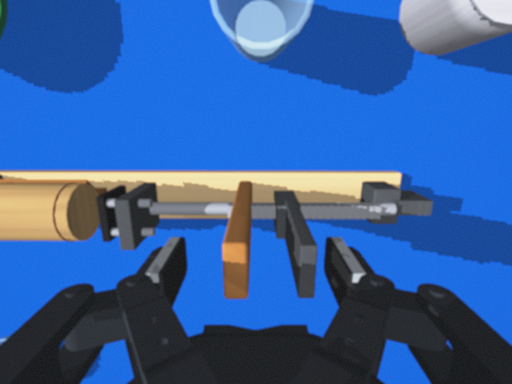

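```bash
python3 -m crank '[[-0.06,0.02,0.18,0,0,0],[0,0,0,0,0,0],[0,0,0,0,0,0]]' 0.05;python3 -m crank '[[0,0,0,0,0,0],[0,0,0,0,0,0],[0,0,0,0,0,0]]' 0.35;python3 -m crank '[[0,0,0,0,0,0],[0,0,0,0,0,0],[0,0,0,0,0,0]]' 0.5;python3 - <<'E'
from h import *
meas('r_w')
E
```

```text
time: 19.35
tool_pos: [0.5773, -0.1604, 0.1053]
ee_rot: [1.0, 0.009, 0.006, -0.002]
wrist_force: [1.1, -0.3, 0.5]
width: 0.0812
time: 19.65
tool_pos: [0.5777, -0.1646, 0.1071]
ee_rot: [1.0, 0.008, 0.007, 0.002]
wrist_force: [0.1, 0.2, -0.4]
width: 0.0554
time: 19.95
tool_pos: [0.5778, -0.1661, 0.109]
ee_rot: [1.0, 0.008, 0.008, 0.004]
wrist_force: [-0.7, -0.8, 0.2]
width: 0.043
t 19.95 p [ 0.5778 -0.1661  0.109 ] F [-0.7 -0.8  0.2] w 0.043
jaw y (np.int64(935), array([-0.0737, -0.0698, -0.0639])) pad y (np.int64(738), array([-0.0738, -0.051 , -0.046 ])) can y (np.int64(3778), array([-0.0324, -0.0205,  0.0056])) grip (np.int64(1788), array([-0.1571, -0.151 , -0.1449]))
```

```bash
python3 -m crank '[[0,0,0,0,0,0],[0,0,0,0,0,0],[0,0,0,0,0,0]]' 0.6;python3 -m crank '[[0,0,0,0,0,0],[0,0,0,0,0,0],[0,0,0,0,0,0]]' 0.66;python3 - <<'E'
from h import *
meas('s_w')
im=cv2.imread('pics/s_w.png')[150:330,40:330];cv2.imwrite('pics/s_wz.png',cv2.resize(im,None,fx=2.7,fy=2.7,interpolation=cv2.INTER_NEAREST))
E
```

```text
time: 20.3
tool_pos: [0.5778, -0.1617, 0.1099]
ee_rot: [1.0, 0.009, 0.008, 0.0]
wrist_force: [-0.8, -0.9, 1.7]
width: 0.0341
time: 20.6
tool_pos: [0.5777, -0.1603, 0.1102]
ee_rot: [1.0, 0.009, 0.007, -0.001]
wrist_force: [-1.3, 0.9, 2.7]
width: 0.0315
t 20.6 p [ 0.5777 -0.1603  0.1102] F [-1.3  0.9  2.7] w 0.0315
jaw y (np.int64(941), array([-0.0626, -0.0587, -0.0526])) pad y (np.int64(774), array([-0.0626, -0.0398, -0.0343])) can y (np.int64(3588), array([-0.0321, -0.0111,  0.0142])) grip (np.int64(1712), array([-0.157 , -0.1511, -0.1451]))
```

View pics/s_wz.png

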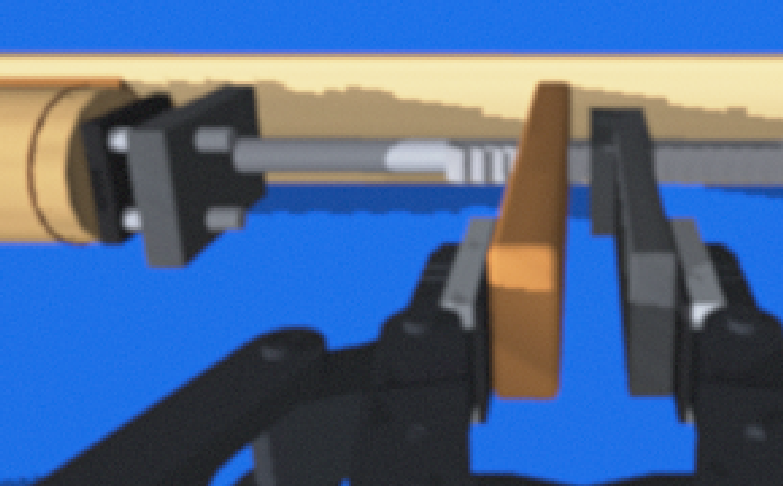

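```bash
python3 -m crank '[[0,0,0,0,0,0],[0,0,0,0,0,0],[0,0,0,0,0,0],[0,0,0.12,0,0,0],[0,0,0,0,0,0],[0,0,0,0,0,0]]' 0.05;python3 -m crank '[[0,0,0,0,0,0],[0,0,0,0,0,0],[0,0,0,0,0,0]]' 0.35;python3 - <<'E'
from h import *
meas('t_w')
E
```

```text
time: 21.25
tool_pos: [0.5777, -0.1613, 0.1045]
ee_rot: [1.0, 0.009, 0.007, -0.001]
wrist_force: [0.2, 0.6, 0.4]
width: 0.081
time: 21.55
tool_pos: [0.578, -0.1649, 0.1059]
ee_rot: [1.0, 0.008, 0.008, 0.003]
wrist_force: [-0.5, -0.5, 0.0]
width: 0.0553
t 21.55 p [ 0.578  -0.1649  0.1059] F [-0.5 -0.5  0. ] w 0.0553
jaw y (np.int64(1006), array([-0.0618, -0.058 , -0.052 ])) pad y (np.int64(839), array([-0.0618, -0.039 , -0.0334])) can y (np.int64(3010), array([-0.0323, -0.0158,  0.005 ])) grip (np.int64(1784), array([-0.157 , -0.1513, -0.1378]))
```

```bash
python3 -m crank '[[0,0,0,0,0,0],[0,0,0,0,0,0],[0,0,0,0,0,0]]' 0.43;python3 -c "
from h import *
meas('u_w')"; python3 -m crank '[[0,0,0,0,0,0],[0,0,0,0,0,0],[0,0,0,0,0,0]]' 0.48;python3 - <<'E'
from h import *
meas('v_w')
im=cv2.imread('pics/v_w.png')[150:330,0:290];cv2.imwrite('pics/v_wz.png',cv2.resize(im,None,fx=2.7,fy=2.7,interpolation=cv2.INTER_NEAREST))
E
```

```text
time: 21.9
tool_pos: [0.5782, -0.1677, 0.107]
ee_rot: [1.0, 0.008, 0.008, 0.006]
wrist_force: [-0.9, -2.0, 0.1]
width: 0.0485
t 21.9 p [ 0.5782 -0.1677  0.107 ] F [-0.9 -2.   0.1] w 0.0485
jaw y (np.int64(1021), array([-0.0612, -0.0573, -0.0512])) pad y (np.int64(836), array([-0.0612, -0.0384, -0.0328])) can y (np.int64(2773), array([-0.0323, -0.0169,  0.0025])) grip (np.int64(1823), array([-0.1571, -0.1512, -0.1436]))
time: 22.25
tool_pos: [0.5782, -0.167, 0.1075]
ee_rot: [1.0, 0.008, 0.008, 0.005]
wrist_force: [-0.6, -2.3, 1.0]
width: 0.0446
t 22.25 p [ 0.5782 -0.167   0.1075] F [-0.6 -2.3  1. ] w 0.0446
jaw y (np.int64(1009), array([-0.0591, -0.0551, -0.0489])) pad y (np.int64(819), array([-0.0591, -0.0374, -0.032 ])) can y (np.int64(2784), array([-0.0321, -0.0158,  0.0036])) grip (np.int64(1829), array([-0.157 , -0.151 , -0.1447]))
```

View pics/v_wz.png

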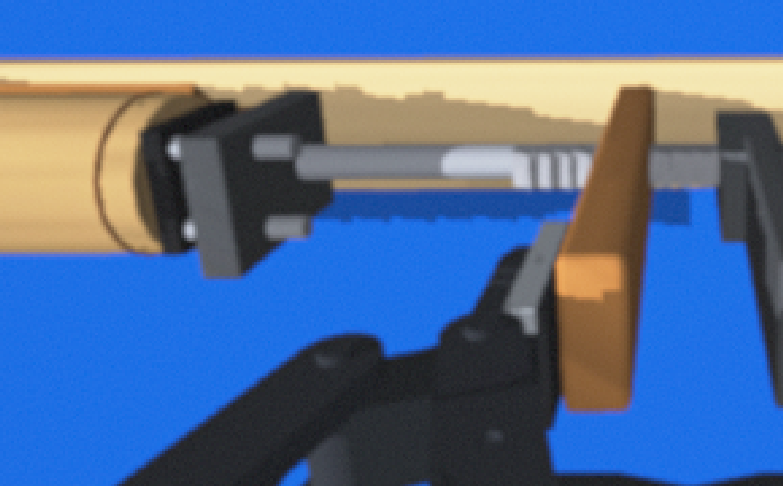

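```bash
python3 -m crank '[[0,0,0,0,0,0],[0,0,0,0,0,0]]' 0.51;python3 -c "
from h import *
meas('w_w')"; python3 -m crank '[[0,0,0,0,0,0],[0,0,0,0,0,0]]' 0.54;python3 - <<'E'
from h import *
meas('x_w')
im=cv2.imread('pics/x_w.png')[150:330,0:290];cv2.imwrite('pics/x_wz.png',cv2.resize(im,None,fx=2.7,fy=2.7,interpolation=cv2.INTER_NEAREST))
E
```

```text
time: 22.5
tool_pos: [0.5782, -0.1657, 0.1079]
ee_rot: [1.0, 0.008, 0.008, 0.004]
wrist_force: [-1.2, -1.8, 0.5]
width: 0.0419
t 22.5 p [ 0.5782 -0.1657  0.1079] F [-1.2 -1.8  0.5] w 0.0419
jaw y (np.int64(1004), array([-0.0567, -0.0528, -0.0467])) pad y (np.int64(802), array([-0.0566, -0.0359, -0.0305])) can y (np.int64(2790), array([-0.0307, -0.0143,  0.0056])) grip (np.int64(1814), array([-0.1571, -0.151 , -0.1448]))
time: 22.75
tool_pos: [0.5782, -0.1645, 0.1082]
ee_rot: [1.0, 0.009, 0.008, 0.003]
wrist_force: [-0.4, -0.2, 1.6]
width: 0.0398
t 22.75 p [ 0.5782 -0.1645  0.1082] F [-0.4 -0.2  1.6] w 0.0398
jaw y (np.int64(1006), array([-0.0544, -0.0506, -0.0442])) pad y (np.int64(666), array([-0.0544, -0.0355, -0.0304])) can y (np.int64(2914), array([-0.0306, -0.0131,  0.0074])) grip (np.int64(1788), array([-0.157 , -0.1511, -0.1449]))
```

View pics/x_wz.png

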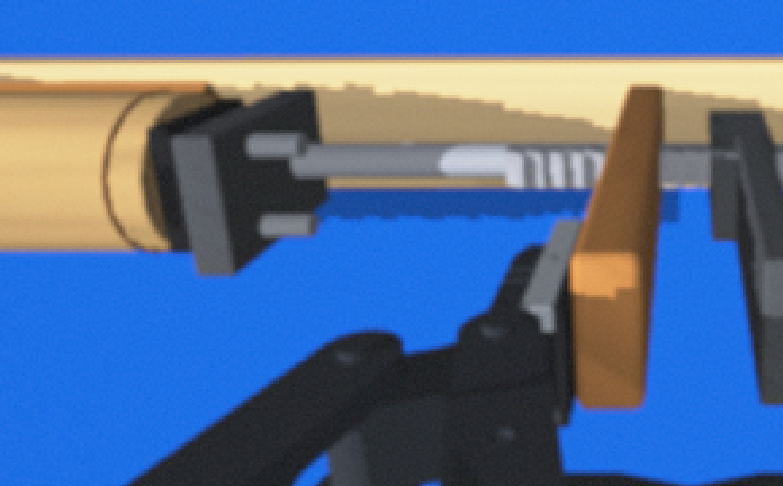

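```bash
python3 -m crank '[[0,0,0,0,0,0],[0,0,0,0,0,0],[0,0,0,0,0,0]]' 0.56;python3 - <<'E'
from h import *
meas('y_w')
from rig import ctrl
c=ctrl.read_camera("side");np.savez("y_s.npz",**c);cv2.imwrite("pics/y_s.png",cv2.resize(c["frame"][90:230,200:340,::-1],None,fx=4,fy=4,interpolation=cv2.INTER_NEAREST))
im=cv2.imread('pics/y_w.png')[150:330,0:290];cv2.imwrite('pics/y_wz.png',cv2.resize(im,None,fx=2.7,fy=2.7,interpolation=cv2.INTER_NEAREST))
E
```

```text
time: 23.1
tool_pos: [0.5782, -0.1637, 0.1083]
ee_rot: [1.0, 0.009, 0.008, 0.003]
wrist_force: [-2.0, 2.1, 4.6]
width: 0.0379
t 23.1 p [ 0.5782 -0.1637  0.1083] F [-2.   2.1  4.6] w 0.0379
jaw y (np.int64(1006), array([-0.0528, -0.0491, -0.0428])) pad y (np.int64(584), array([-0.0528, -0.0513, -0.0301])) can y (np.int64(2982), array([-0.0307, -0.0124,  0.0085])) grip (np.int64(1765), array([-0.157 , -0.1509, -0.145 ]))
```

View pics/y_wz.png

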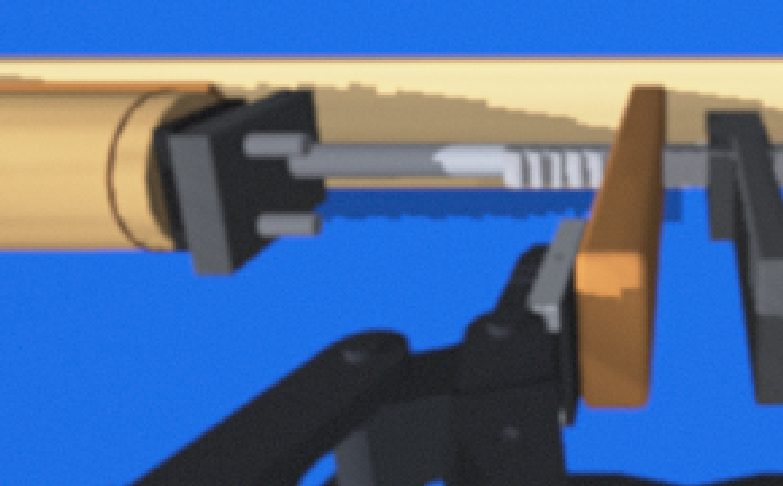

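View pics/y_s.png

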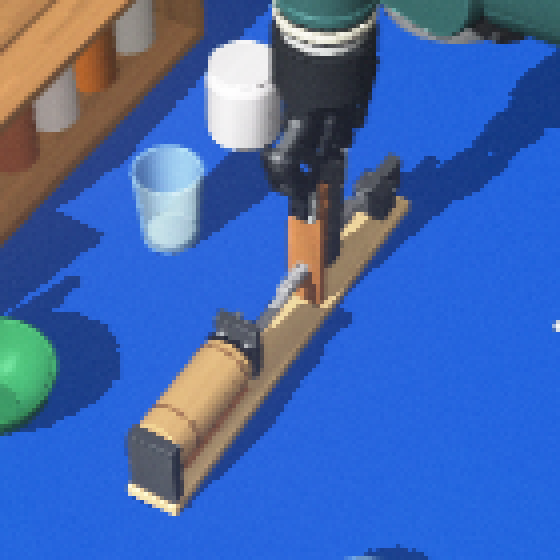

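```bash
python3 -m crank '[[0,0,0,0,0,0],[0,0,0,0,0,0],[0,0,0,0,0,0],[0,0,0,0,0,0]]';python3 - <<'E'
from h import *
meas('z_w')
from rig import ctrl
c=ctrl.read_camera("top");cv2.imwrite("pics/z_t.png",c["frame"][:,:,::-1])
P,ok=cloud(c);X,Y,Z=P[...,0],P[...,1],P[...,2];hsv=cv2.cvtColor(c["frame"],cv2.COLOR_RGB2HSV)
for n,a in (("jar",(.42,.49,.26,.34)),("bowl",(.67,.79,.01,.13)),("dish",(.34,.44,.04,.14)),("tin",(.69,.77,-.34,-.26)),("glass",(.68,.75,-.19,-.12))):
    k=ok&(Z>.006)&(X>a[0])&(X<a[1])&(Y>a[2])&(Y<a[3]);q=P[k];print(n,k.sum(),q.min(0).round(3),q.max(0).round(3))
k=ok&(abs(X-.575)<.03)&(Z>.06)&(Z<.085)&(Y>-.06)&(Y<.09);w=k&(hsv[...,1]>60)&(hsv[...,0]<30)
print("can top view y",np.percentile(Y[w],[1,99]),"jaw",np.percentile(Y[k&(Z>.078)&(hsv[...,1]<90)],[3,97]),"anvil",np.percentile(Y[k&(Y>.055)&(hsv[...,1]<90)],[3,97]))
E
```

```text
time: 23.6
tool_pos: [0.5782, -0.1637, 0.1083]
ee_rot: [1.0, 0.009, 0.008, 0.003]
wrist_force: [-1.2, 1.8, 4.3]
width: 0.0379
t 23.6 p [ 0.5782 -0.1637  0.1083] F [-1.2  1.8  4.3] w 0.0379
jaw y (np.int64(1003), array([-0.0528, -0.0489, -0.0427])) pad y (np.int64(585), array([-0.0529, -0.0513, -0.0304])) can y (np.int64(2970), array([-0.0306, -0.0125,  0.0086])) grip (np.int64(1776), array([-0.157, -0.151, -0.145]))
jar 517 [0.427 0.27  0.006] [0.484 0.328 0.092]
bowl 987 [0.676 0.017 0.006] [0.783 0.123 0.054]
dish 566 [0.351 0.051 0.006] [0.428 0.127 0.031]
tin 369 [ 0.705 -0.332  0.008] [ 0.76  -0.269  0.08 ]
glass 298 [ 0.685 -0.182  0.006] [ 0.743 -0.13   0.077]
can top view y [-0.03116976  0.06628298] jaw [-0.04974516 -0.04098023] anvil [0.06366238 0.07552444]
```

View pics/z_t.png

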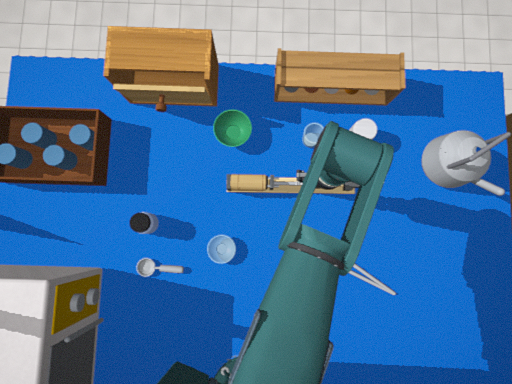

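```bash
python3 -c "
from rig import ctrl
print(ctrl.sign_off()); s=ctrl.state();print(s['time'],s['width'])"
```

```text
the job is handed in; nothing more can be done
None
the job is handed in; nothing more can be done
```

The canister is lying in the cradle, clamped against the anvil with the pad springs about half way in. I handed the job in at about 24 s of the 58 s allowed, with the gripper still squeezing the trigger.

- **Placing:** I gripped the standing canister, laid it on its side with its base towards the pad, and lowered it until it stopped. Its top measured 77 mm above the shelf, which is what it should be when seated. I then let go.
- **Pumping:** I made two full trigger strokes and one part stroke, and the jaw was only ever moved by the trigger. During the last stroke the pad stopped moving forward while the jaw kept going, so the canister is against the anvil.
- **Spring compression:** My estimates were about 5.5 mm (top camera), 5.6 mm (wrist camera) and 5.8 mm (trigger travel), out of 12 mm. They carry about 1–2 mm of calibration uncertainty.
- **Holding:** The jaw, pad and finger opening (37.9 mm) stayed the same over a 0.4 s wait, with about 5 N at the wrist.
- **Other objects:** The jar, bowl and dish measured where they were at the start. The tea glass and tin are partly hidden by the arm, but their visible outlines match within about 8 mm. I did not measure the tongs or spoon again; the spoon and the visible part of the tongs look unmoved in the last picture.

**Disagreement between cameras:** the three cameras differ by about 2–5 mm along the clamp, so I relied on distances within a single view. No other check failed.

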